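# Set up the light bench for a filter test

## Robot

A 7-joint arm with a two-finger parallel gripper is mounted at the origin on the work surface; the furniture and walls round the work are solid. World frame = base frame: x ahead of the robot, y to its left, z up, the work surface at z = 0. Lengths are in mm, angles in rad, forces in N, time in s.
With the tool pointing down it reaches from about 400 to 850 mm from the base axis. Payload 10.4 kg.
Tool frame: the origin (TCP) lies at the very end of the fingers, on their centre line; the grasp point (between the pads) lies 19 mm behind it (bot.grasp_offset is the z of the grasp point in the tool frame, in mm); z points along the fingers, y is the line along which they close (so a half turn about z gives the same grasp; the last joint's range is limited). The gripper opens to 87 mm and grips with 3 to 60 N. Pads are 19 mm wide; open, the fingers measure 117 mm over their backs; the gripper's body (75 mm by 190 mm) begins 51 mm behind the grasp point.
Start: joints at [1.133, 0.332, -0.065, 1.46, 0.022, 1.35, -0.088], TCP at [251.903, -572.011, 222.576] pointing down, gripper open.
Joint ranges: [-2.6, 2.6], [-0.5, 2.12], [-1.47, 1.34], [0.16, 2.42], [-1.27, 4.41], [0.06, 2.06], [-2.6, 2.6]. Speed limits (rad/s): [2.22, 2.22, 2.79, 2.79, 3.14, 3.14, 3.14].

## Interface

Orientations are given as a unit quaternion [w, x, y, z].
In Python, from rig import status, imaging, close_job, bot gives the robot as it stands.
- The arm moves only by the tool carry_out, never from a script. Its argument "plan" is a list of rows, each an object with "delta_pos": the shift along the tool's x, y, z each as a share of 0.3 m, from -1 to 1, a list of three; "delta_rot": the turn, a rotation vector about the tool's x, y, z each as a share of 180 degrees, from -1 to 1, a list of three; "grip": the opening, from 0 (shut) to 1 (fully open). A call has exactly 8 rows; each row is the pose to reach, as a shift and turn from the pose commanded when the call began, along the tool's axes at that moment, turning the shorter way round; what a row does not reach only later rows make up. A row lasts 1/10 s, in which the tool goes at most 50 mm and 8.59 degrees, less where a joint would pass 70% of its speed; a pose out of reach is approached as far as the arm can. A call with a number of a shift or a turn outside -1 to 1 is refused whole. A call with a gripper value outside its range is refused whole. The fingers move at their own pace and stop on an object; "newtons" is the grip in N (left out, the last holds). Time passes only in rows, so rows that repeat a pose let the fingers close, or fill a call up. It gives the time, the measured TCP pose, the force, the opening and the grip force at its end, in the units of the state.
- status.state(): the state, without advancing time (a new reading comes with each control period).
- imaging.read_camera(name): name is "scene" or "top" or "wrist"; returns the picture (420x560x3 uint8, red, green, blue); there is no depth.
- imaging.calibration(name): a dict with "camera_matrix" (3x3 intrinsics, pixels), "rvec" (rotation vector, rad) and "tvec" (3), from world to camera coordinates, as OpenCV has them; the wrist camera has in their place "tool_from_camera" (4x4, takes a point from camera to tool coordinates, whose origin is the TCP and whose axes are the flange's). Camera axes: x right, y down, z forward; pixel columns grow to the right and rows downward; lengths in mm; the calibration is good to about 2 mm. The wrist camera is an equidistant fisheye: a pixel r from the principal point sees the ray r / f radians off the axis. A picture is of the moment at which its call begins: read the wrist's pose just before it. calibration takes no time and is no camera call.
- close_job(): hands the job in; it is judged then, once.
Trained networks look in the newest picture that a camera, given by its name, has taken for a name from the list of things; names that differ only in an ending like _2 or _b are one class to them, and where a whole thing is asked for, a point or a joint stands for the part that bears it (a point fixed in the world has none). Each returns a list of dicts, best first, with "confidence" (0 to 1); they miss things now and then, are a little off and sometimes report something else, mostly with a low value. They report only what shows in the picture. A call takes as long as a camera call.
- imaging.recognise(camera, label): "uv" ([column, row] in pixels, amid what is visible of it).
The state is a dict: "time": time; "q": joint angles; "dq": joint speeds; "joint_efforts": joint torques, N m; "tool_pos": TCP position; "eef_rot": TCP orientation; "wrist_force": force on the tool from outside, world axes, zero at the start; "ft_torque": the same for the moment, N m; "width": finger opening in mm; "grip_force": force on a finger pad.
Only numpy, scipy, OpenCV 4.12 (cv2) and the standard library are available. Lean on these libraries where they do the work, as an engineer would, in place of code of your own. Each camera call takes 0.05 s, during which the arm holds its last target. There are 200 camera calls.

## Task

Set up the light bench: first, with all the holders still empty, slide each of the three carriers along the bar until its pointer stands exactly at the brass flag beside it. Then move every filter plate from the wooden rack to a carrier, one plate to a carrier, any carrier, pressing it edge-down between the sprung leaves, centred and fully home; the carriers must still be at their flags. Lay the hand torch in the two V-rests at the end of the bench with its lens facing the carriers, and leave the other things on the desk where they stand.

Things in the scene. Friction and masses are not known exactly. Their poses are not given: they have to be found in the camera images.
- bench: fixed light bench: grey base plate 510 mm long (own y), 120 wide (x), 8 thick. Origin on the desk under the middle of the bar; y runs along the bar towards the torch rests, x away from the scale side (robot's side). Steel bar 18 mm thick, 324 mm long, at 28 mm height, end blocks 42 mm tall. Light meter head, 109 mm tall, at the -y end
- rack: fixed slotted block of pale wood, 92 (own x) by 146 (own y) by 36 mm tall, origin on the desk under its middle. Three slots 7 mm wide along x at y = -50, 0 and 50 mm, floor 8 mm above the desk; plates stand upright in some of them, 74 mm of glass and then the grip bar
- case: upright lens case, 48 mm across, 58 mm tall; bystander, loose, leave it alone
- dropper: dark bottle with rubber bulb, 32 mm across, 105 mm tall; bystander, loose, leave it alone
- eraser_block: block eraser, 42 x 19 x 12 mm; bystander, loose, leave it alone
- carrier_0_seat (a point): carrier, nearest the meter head (-y), all alike: middle of its flat top, 44 mm above the desk, where a plate's lower edge ends when fully home; axes as the bench's. Collar 44 mm wide (x), 36 mm along the bar (y), 14 to 44 mm above the desk, its flat x faces free for fingers. It slides along y only, 36 mm either way from bench y = -100 mm, with 4 N of friction, and stays put
- flag_0: brass flag for carrier 0: fixed brass clip 12 mm wide with a dark line, on the scale side of the base, top 11 mm above the desk. Origin at its point, 51 mm from the bar's centre line; axes as the bench's. The carrier is set when its middle has the flag's y along the bench
- plate_0_grip (a point): filter plate upright in the rack (absent in some starts; all alike): framed glass 70 mm wide (own x), 5 thick (y), 74 tall (z), on its top edge a black grip bar 50 wide, 10 thick, 18 tall; 90 g. This point is the middle of the grip bar, 83 mm above the plate's lower edge
- carrier_1_seat (a point): carrier, the middle one, all alike: middle of its flat top, 44 mm above the desk, where a plate's lower edge ends when fully home; axes as the bench's. Holder on each carrier: two sprung steel leaves, 36 mm wide (x), one either side in y, tips 14 mm apart and 76 mm above the desk, narrowing to a 2 mm throat 16 mm above the seat; they part at about 10 N of downward push
- flag_1: brass flag for carrier 1: fixed brass clip 12 mm wide with a dark line, on the scale side of the base, top 11 mm above the desk. Origin at its point, 51 mm from the bar's centre line; axes as the bench's. The carrier is set when its middle has the flag's y along the bench
- plate_1_grip (a point): filter plate upright in the rack (absent in some starts; all alike): framed glass 70 mm wide (own x), 5 thick (y), 74 tall (z), on its top edge a black grip bar 50 wide, 10 thick, 18 tall; 90 g. This point is the middle of the grip bar, 83 mm above the plate's lower edge
- carrier_2_seat (a point): carrier, nearest the torch rests (+y), all alike: middle of its flat top, 44 mm above the desk, where a plate's lower edge ends when fully home; axes as the bench's. Each carrier has a pointer on the scale side, in line with its middle, ending 45 mm from the bar's centre line, 15 mm above the desk. Middle carrier's travel is 36 mm either way from bench y = 0, this one's from 100
- flag_2: brass flag for carrier 2: fixed brass clip 12 mm wide with a dark line, on the scale side of the base, top 11 mm above the desk. Origin at its point, 51 mm from the bar's centre line; axes as the bench's. The carrier is set when its middle has the flag's y along the bench
- plate_2_grip (a point): filter plate upright in the rack (absent in some starts; all alike): framed glass 70 mm wide (own x), 5 thick (y), 74 tall (z), on its top edge a black grip bar 50 wide, 10 thick, 18 tall; 90 g. This point is the middle of the grip bar, 83 mm above the plate's lower edge
- torch_mid (a point): hand torch lying on the desk: round body 24 mm across, 80 mm long, with a square head and tail, 28 by 28 mm, 18 mm long each; 116 mm in all, 110 g. This point is its middle on its axis, 14 mm above the desk when it lies there. Own y runs from lens to tail; x and z turn as it rolls
- torch_lens (a point): middle of the torch's lens, the pale flat end of its head, 58 mm from its middle along its own -y
- rest (a point): where the torch's middle belongs when it lies in the two V-rests, 81 mm above the desk; y along the bench away from the carriers, so the lens faces -y. Rests: 90 degree V-blocks 8 mm thick, 25 mm either side of this point in y, tips 50 mm apart and 87 mm high; free between them (42 mm) down to 12 mm above the desk

How it is judged (in metres and radians):
On the way:
1. all three carriers stand at their flags (pointer within 4 mm along the bar) while no plate is in a holder (y of carrier_0_seat in the frame of flag_0 between -0.004 and 0.004 m and y of carrier_1_seat in the frame of flag_1 between -0.004 and 0.004 m and y of carrier_2_seat in the frame of flag_2 between -0.004 and 0.004 m and distance between each of plate_0_grip, plate_1_grip, plate_2_grip and carrier_0_seat above 0.113 m and distance between each of plate_0_grip, plate_1_grip, plate_2_grip and carrier_1_seat above 0.113 m and distance between each of plate_0_grip, plate_1_grip, plate_2_grip and carrier_2_seat above 0.113 m), for 0.2 s.
At the end, for the whole second after the job is handed in: Each pointer within 4 mm of its flag along the bar. Each plate in a holder of its own: foot within 3 mm of seat height, 4 mm along, 10 mm across, square and upright to 0.1 rad. Torch in both rests: middle within 13 mm along, 6 mm across, 5 mm in height, 0.12 rad, lens to the carriers (y of carrier_0_seat in the frame of flag_0 between -0.004 and 0.004 m and y of carrier_1_seat in the frame of flag_1 between -0.004 and 0.004 m and y of carrier_2_seat in the frame of flag_2 between -0.004 and 0.004 m and ((z of plate_0_grip in the frame of carrier_0_seat below 0.086 m and x of plate_0_grip in the frame of carrier_0_seat between -0.01 and 0.01 m and y of plate_0_grip in the frame of carrier_0_seat between -0.004 and 0.004 m and angle between plate_0_grip's own z axis and vertical below 0.1 rad and angle between the x axis of plate_0_grip and the x axis of carrier_0_seat, either way round below 0.1 rad) or (z of plate_0_grip in the frame of carrier_1_seat below 0.086 m and x of plate_0_grip in the frame of carrier_1_seat between -0.01 and 0.01 m and y of plate_0_grip in the frame of carrier_1_seat between -0.004 and 0.004 m and angle between plate_0_grip's own z axis and vertical below 0.1 rad and angle between the x axis of plate_0_grip and the x axis of carrier_1_seat, either way round below 0.1 rad) or (z of plate_0_grip in the frame of carrier_2_seat below 0.086 m and x of plate_0_grip in the frame of carrier_2_seat between -0.01 and 0.01 m and y of plate_0_grip in the frame of carrier_2_seat between -0.004 and 0.004 m and angle between plate_0_grip's own z axis and vertical below 0.1 rad and angle between the x axis of plate_0_grip and the x axis of carrier_2_seat, either way round below 0.1 rad)) and ((z of plate_1_grip in the frame of carrier_0_seat below 0.086 m and x of plate_1_grip in the frame of carrier_0_seat between -0.01 and 0.01 m and y of plate_1_grip in the frame of carrier_0_seat between -0.004 and 0.004 m and angle between plate_1_grip's own z axis and vertical below 0.1 rad and angle between the x axis of plate_1_grip and the x axis of carrier_0_seat, either way round below 0.1 rad) or (z of plate_1_grip in the frame of carrier_1_seat below 0.086 m and x of plate_1_grip in the frame of carrier_1_seat between -0.01 and 0.01 m and y of plate_1_grip in the frame of carrier_1_seat between -0.004 and 0.004 m and angle between plate_1_grip's own z axis and vertical below 0.1 rad and angle between the x axis of plate_1_grip and the x axis of carrier_1_seat, either way round below 0.1 rad) or (z of plate_1_grip in the frame of carrier_2_seat below 0.086 m and x of plate_1_grip in the frame of carrier_2_seat between -0.01 and 0.01 m and y of plate_1_grip in the frame of carrier_2_seat between -0.004 and 0.004 m and angle between plate_1_grip's own z axis and vertical below 0.1 rad and angle between the x axis of plate_1_grip and the x axis of carrier_2_seat, either way round below 0.1 rad)) and ((z of plate_2_grip in the frame of carrier_0_seat below 0.086 m and x of plate_2_grip in the frame of carrier_0_seat between -0.01 and 0.01 m and y of plate_2_grip in the frame of carrier_0_seat between -0.004 and 0.004 m and angle between plate_2_grip's own z axis and vertical below 0.1 rad and angle between the x axis of plate_2_grip and the x axis of carrier_0_seat, either way round below 0.1 rad) or (z of plate_2_grip in the frame of carrier_1_seat below 0.086 m and x of plate_2_grip in the frame of carrier_1_seat between -0.01 and 0.01 m and y of plate_2_grip in the frame of carrier_1_seat between -0.004 and 0.004 m and angle between plate_2_grip's own z axis and vertical below 0.1 rad and angle between the x axis of plate_2_grip and the x axis of carrier_1_seat, either way round below 0.1 rad) or (z of plate_2_grip in the frame of carrier_2_seat below 0.086 m and x of plate_2_grip in the frame of carrier_2_seat between -0.01 and 0.01 m and y of plate_2_grip in the frame of carrier_2_seat between -0.004 and 0.004 m and angle between plate_2_grip's own z axis and vertical below 0.1 rad and angle between the x axis of plate_2_grip and the x axis of carrier_2_seat, either way round below 0.1 rad)) and x of torch_mid in the frame of rest between -0.006 and 0.006 m and y of torch_mid in the frame of rest between -0.013 and 0.013 m and z of torch_mid in the frame of rest between -0.005 and 0.005 m and angle between the y axis of torch_mid and the y axis of rest, either way round below 0.12 rad and y of torch_lens in the frame of rest below -0.04 m); the robot touches nothing.
It fails at once if one of the other things on the desk is shifted by more than 30 mm (distance of any of case, dropper, eraser_block from where it was at the start of the episode above 0.03 m).
Of plate_0, plate_1, plate_2 only 2 to 3 are there at a start; the rules pass over those that are not, and their reading is None.
At some moment in a run one of torch may be knocked a few centimetres aside while the robot is not near it.
It also fails if it takes over 210 s, if anything falls off the work surface, if the arm or the gripper's body presses on something with over 40 N, if the wrist force passes 120 N, or if a joint passes its speed limit or range.

## Working session

There is one attempt and no reset: what is moved stays moved. The work goes in short steps, Python scripts to look and compute and a tool call to move; the robot and the scene stay as the last step left them, time stands still between calls to the robot, and variables do not carry over. Pictures are saved under pics/ and viewed, at most 14 in all, crops included, and the job is handed in when it is done.

Besides the shell and the picture viewer there is one more tool, called as name(argument=value, ...) on one line, values as JSON. carry_out: Moves the arm, as the interface text tells. Shift numbers are shares of 0.3 m and turn numbers shares of 180 degrees, none past 1 either way. Its arguments: {"type":"object","properties":{"plan":{"type":"array"},"newtons":{"type":"number"}},"required":["plan"]}

```bash
ls; mkdir -p pics
cat > h.py <<'E'
import numpy as np, cv2
from scipy.spatial.transform import Rotation as R
from rig import status, imaging, bot
def K(n):
    c=imaging.calibration(n); return np.array(c["camera_matrix"]),np.array(c["rvec"]).ravel(),np.array(c["tvec"]).ravel()
def w(n,uv,z):
    k,r,t=K(n); Rm=cv2.Rodrigues(r)[0]; C=-Rm.T@t
    d=Rm.T@np.linalg.inv(k)@np.array([uv[0],uv[1],1.]); return C+d*(z-C[2])/d[2]
def p(n,P):
    k,r,t=K(n); return cv2.projectPoints(np.array(P,float).reshape(-1,1,3),r,t,k,None)[0].reshape(-1,2)
def save(n,f,crop=None,s=1):
    im=imaging.read_camera(n)[:,:,::-1]
    np.save('pics/%s.npy'%f,im)
    if crop: im=im[crop[1]:crop[3],crop[0]:crop[2]]
    cv2.imwrite('pics/%s.png'%f,cv2.resize(im,None,fx=s,fy=s,interpolation=cv2.INTER_CUBIC))
def st():
    s=status.state(); q=s['eef_rot']; return s,R.from_quat([q[1],q[2],q[3],q[0]])
E
python3 - <<'E'
from h import *
s,r=st(); print(s['time'],s['tool_pos'],r.as_matrix().round(3).tolist(),s['width'],bot.grasp_offset)
for n in("top","scene"):
    save(n,n+'0',None,1.4)
    k,rv,t=K(n); print(n,k.tolist(),(-cv2.Rodrigues(rv)[0].T@t).round(0))
    for l in("bench","rack","torch_mid","torch_lens","plate_0_grip","carrier_0_seat","flag_0","rest","case","dropper","eraser_block"):
        print(l,[(np.round(d['uv']).tolist(),round(d['confidence'],2)) for d in imaging.recognise(n,l)][:5])
print(imaging.calibration('wrist'))
E
```

```text
pics
0.0 [ 251.70087911 -571.65060748  221.73384287] [[0.915, 0.403, -0.001], [0.403, -0.915, 0.001], [-0.0, -0.001, -1.0]] 87.28471192967794 -18.700000000000003
top [[427.54370337176874, 0.0, 282.52335813052855], [0.0, 427.54370337176874, 214.29953502214312], [0.0, 0.0, 1.0]] [ 488. -225.  943.]
bench [([321.0, 185.0], 0.79), ([276.0, 154.0], 0.67)]
rack [([327.0, 297.0], 0.73)]
torch_mid [([232.0, 258.0], 0.82)]
torch_lens [([231.0, 260.0], 0.75)]
plate_0_grip []
carrier_0_seat [([359.0, 210.0], 0.56)]
flag_0 [([388.0, 158.0], 0.61)]
rest [([322.0, 188.0], 0.91), ([307.0, 111.0], 0.7), ([185.0, 216.0], 0.68)]
case [([307.0, 111.0], 0.62)]
dropper [([386.0, 157.0], 0.49)]
eraser_block [([183.0, 219.0], 0.42), ([278.0, 155.0], 0.26)]
scene [[523.2206841187534, 0.0, 284.9544804604151], [0.0, 523.2206841187534, 209.03466614166183], [0.0, 0.0, 1.0]] [ 984.   28. 1010.]
bench [([243.0, 240.0], 0.6), ([162.0, 213.0], 0.26)]
rack [([285.0, 146.0], 0.96), ([237.0, 220.0], 0.16)]
torch_mid [([353.0, 201.0], 0.76)]
torch_lens [([352.0, 199.0], 0.86)]
plate_0_grip []
carrier_0_seat [([216.0, 186.0], 0.93)]
flag_0 [([213.0, 289.0], 0.56)]
rest [([245.0, 235.0], 0.65)]
case [([211.0, 289.0], 0.66)]
dropper [([162.0, 212.0], 0.91), ([286.0, 144.0], 0.16)]
eraser_block [([377.0, 258.0], 0.67), ([244.0, 237.0], 0.49)]
{'camera_matrix': array([[325.1922621 ,   0.        , 281.42494689],
       [  0.        , 325.1922621 , 213.23630291],
       [  0.        ,   0.        ,   1.        ]]), 'tool_from_camera': array([[ 5.54640939e-06, -9.54072550e-01, -2.99575649e-01,
         8.35312314e+01],
       [ 9.99999940e-01, -9.81165897e-05,  3.30990701e-04,
        -4.94549439e-01],
       [-3.45182483e-04, -2.99575633e-01,  9.54072492e-01,
        -1.62165283e+02],
       [ 0.00000000e+00,  0.00000000e+00,  0.00000000e+00,
         1.00000000e+00]])}
```

View pics/top0.png

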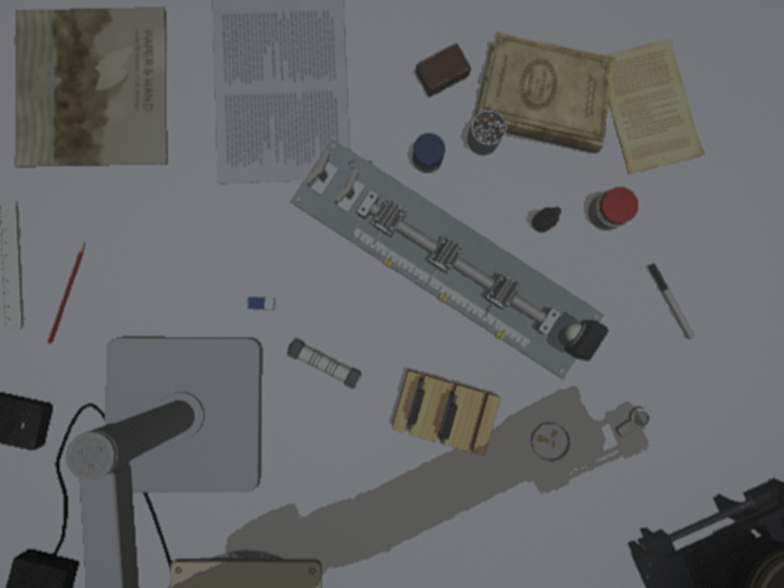

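View pics/scene0.png

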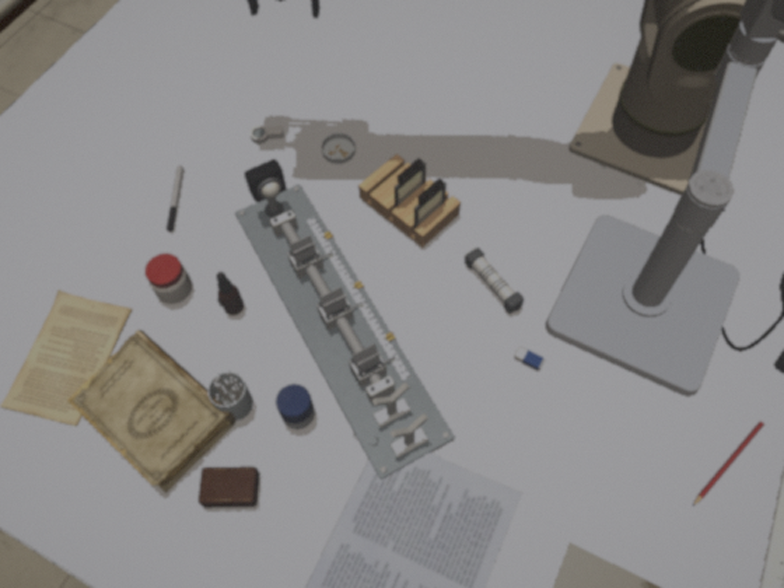

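The top view shows the bench running from its rests (~(345,185)) to the meter (~(585,340)), the rack at (445,410) with 2 plates, the torch at (325,362), the eraser at (261,303), the case (blue) at (428,150) and the dropper at (545,218), all in 1.4× pixels. The third slot is empty.

Run:
```python
from h import *
for n,cs in(("top",[(330,145),(292,202),(565,377),(603,317)]),("scene",[(385,474),(452,435),(298,186),(237,213)])):
    P=[w(n,np.array(c)/1.4,8) for c in cs]
    P=np.array(P)
    print(n,P[:,:2].round(1).tolist(),P.mean(0).round(1),[np.linalg.norm(P[i]-P[i-1]).round(1) for i in range(4)])
    yv=(P[0]+P[1]-P[2]-P[3]); print('yaw of y axis',np.arctan2(yv[1],yv[0]))
im=np.load('pics/top0.npy'); c=im[95:275,200:440]; cv2.imwrite('pics/tc.png',cv2.resize(np.clip(c*1.8,0,255).astype('uint8'),None,fx=3.3,fy=3.3,interpolation=cv2.INTER_CUBIC))
im=np.load('pics/scene0.npy'); c=im[100:340,160:400]; cv2.imwrite('pics/sc.png',cv2.resize(np.clip(c*1.6,0,255).astype('uint8'),None,fx=2.5,fy=2.5,interpolation=cv2.INTER_CUBIC))
```

```text
top [[760.0, -123.5], [669.4, -64.7], [397.9, -492.8], [491.7, -552.5]] [ 579.8 -308.4    8. ] [np.float64(506.0), np.float64(108.0), np.float64(506.9), np.float64(111.2)]
yaw of y axis 1.0088675713100341
scene [[766.2, -123.1], [673.6, -66.2], [405.1, -488.7], [499.5, -549.3]] [ 586.1 -306.8    8. ] [np.float64(502.8), np.float64(108.7), np.float64(500.7), np.float64(112.2)]
yaw of y axis 1.008023123340113
```

View pics/tc.png

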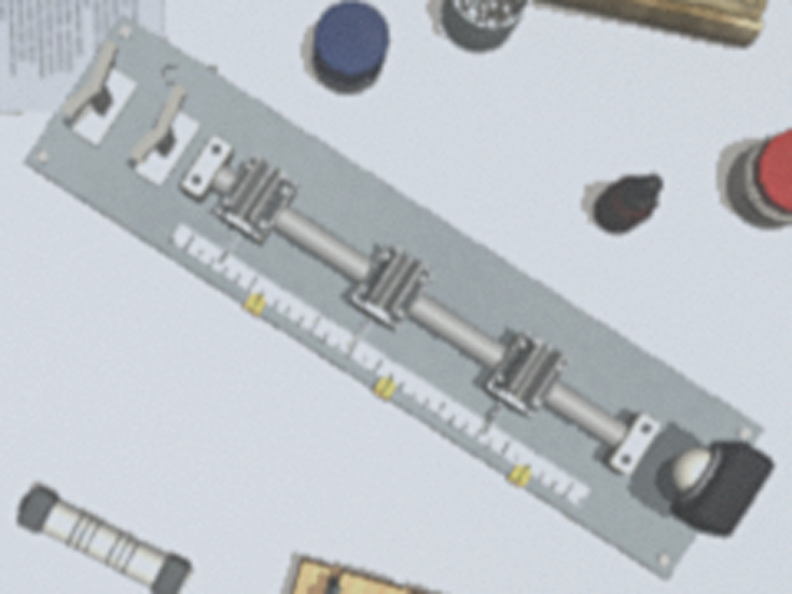

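View pics/sc.png

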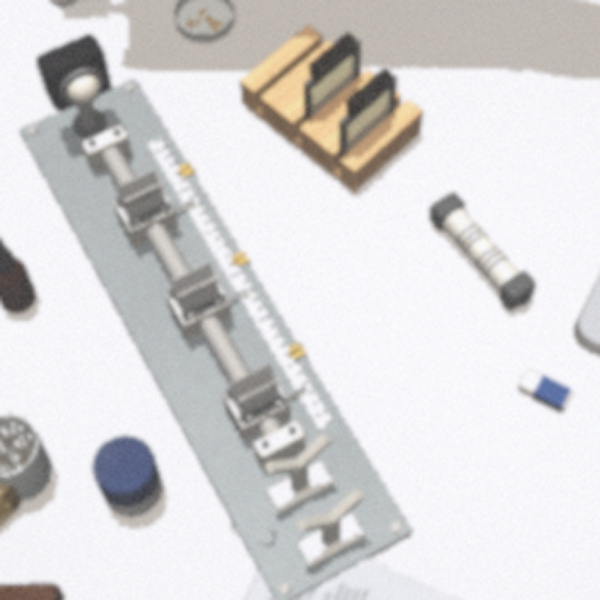

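carry_out(plan=[{"delta_pos": [1,-0.26,0],"delta_rot": [0,0,-0.189],"grip": 1},{"delta_pos": [1,-0.26,0],"delta_rot": [0,0,-0.189],"grip": 1},{"delta_pos": [1,-0.26,0],"delta_rot": [0,0,-0.189],"grip": 1},{"delta_pos": [1,-0.26,0],"delta_rot": [0,0,-0.189],"grip": 1},{"delta_pos": [1,-0.26,0],"delta_rot": [0,0,-0.189],"grip": 1},{"delta_pos": [1,-0.26,0],"delta_rot": [0,0,-0.189],"grip": 1},{"delta_pos": [1,-0.26,0],"delta_rot": [0,0,-0.189],"grip": 1},{"delta_pos": [1,-0.26,0],"delta_rot": [0,0,-0.189],"grip": 1}], newtons=15)

```text
time: 2.0
tool_pos: [496.8, -377.6, 222.4]
eef_rot: [-0.0, 0.874, 0.485, 0.0]
wrist_force: [-0.1, 0.3, 0.3]
width: 87.4
grip_force: 0.0
```

```bash
cat >> h.py <<'E'
WC=imaging.calibration('wrist')
def wray(uv,s,r):
    k=WC['camera_matrix'];T=WC['tool_from_camera']
    a=(np.array(uv,float)-k[:2,2])/k[0,0]; th=np.hypot(*a); d=np.array([*(a/th*np.sin(th)),np.cos(th)])
    return r.apply(T[:3,3])+s['tool_pos'], r.apply(T[:3,:3]@d)
def ww(uv,z,s,r):
    C,d=wray(uv,s,r); return C+d*(z-C[2])/d[2]
def wp(P,s,r):
    k=WC['camera_matrix'];T=WC['tool_from_camera']
    q=r.inv().apply(np.atleast_2d(P)-s['tool_pos']); c=(q-T[:3,3])@T[:3,:3]
    h=np.hypot(c[:,0],c[:,1]); th=np.arctan2(h,c[:,2]); return k[:2,2]+k[0,0]*th[:,None]*c[:,:2]/h[:,None]
B0=np.array([583.,-308.,0]); PSI=-0.562
def bw(x,y,z,o=None,psi=None):
    o=B0 if o is None else o; psi=PSI if psi is None else psi
    c,s_=np.cos(psi),np.sin(psi); return np.array([o[0]+c*x-s_*y,o[1]+s_*x+c*y,z])
def wb(P,o=None,psi=None):
    o=B0 if o is None else o; psi=PSI if psi is None else psi
    c,s_=np.cos(psi),np.sin(psi); d=np.array(P)[:2]-o[:2]; return np.array([c*d[0]+s_*d[1],-s_*d[0]+c*d[1]])
def shot(f,s_=1.4):
    s,r=st(); save('wrist',f,None,s_)
    np.savez('pics/%s_pose.npz'%f,t=s['tool_pos'],q=r.as_quat()); return s,r
def pose(f):
    d=np.load('pics/%s_pose.npz'%f); return {'tool_pos':d['t']},R.from_quat(d['q'])
E
python3 - <<'E'
from h import *
s,r=shot('w1'); print(s['time'],s['tool_pos'],r.as_matrix().round(3).tolist())
for l in("carrier_0_seat","flag_0","plate_0_grip","rack","torch_mid","torch_lens","rest"):
    print(l,[(np.round(d['uv'],1).tolist(),round(d['confidence'],2)) for d in imaging.recognise('wrist',l)][:5])
E
```

```text
2.0 [ 496.78987481 -377.61122586  222.43864592] [[0.529, 0.848, 0.0], [0.848, -0.529, 0.001], [0.001, 0.0, -1.0]]
carrier_0_seat [([316.3, 183.2], 0.74), ([129.0, 218.0], 0.6)]
flag_0 [([266.4, 32.2], 0.51), ([313.6, 182.4], 0.38), ([317.7, 88.3], 0.33)]
plate_0_grip [([419.3, 12.9], 0.69)]
rack [([152.9, 198.8], 0.72), ([129.9, 218.5], 0.33)]
torch_mid [([113.5, 48.3], 0.62), ([317.3, 88.3], 0.19)]
torch_lens [([114.8, 47.7], 0.7)]
rest [([313.4, 141.6], 0.9)]
```

View pics/w1.png

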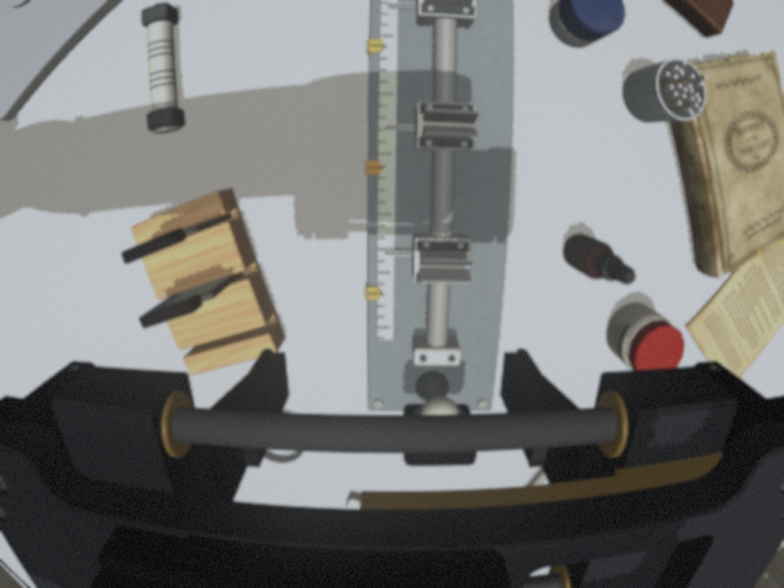

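The wrist view (1.4×) shows carrier 0 at (443,258), carrier 1 at (447,123) and carrier 2 at the top edge. The flags are at (374,292), (374,168) and (375,46), each below its pointer in the picture. I'll zoom in.

Run:
```python
from h import *
im=np.load('pics/w1.npy'); c=np.clip(im[0:260,240:380].astype(float)*1.5,0,255).astype('uint8')
a=cv2.resize(c[:130],None,fx=4,fy=4,interpolation=cv2.INTER_CUBIC); b=cv2.resize(c[130:],None,fx=4,fy=4,interpolation=cv2.INTER_CUBIC)
o=np.hstack([a[:,:400],b[:,:400]]); cv2.imwrite('pics/w1c.png',o); print(o.shape)
# yellow blobs
hsv=cv2.cvtColor(im.astype('uint8'),cv2.COLOR_BGR2HSV); m=cv2.inRange(hsv,(15,120,60),(32,255,255)); m[:,:255]=0; m[:,280:]=0
n,l,stt,cen=cv2.connectedComponentsWithStats(m)
s,r=pose('w1')
for i in range(1,n):
    if stt[i,4]>15: P=ww(cen[i],11,s,r); print(stt[i],cen[i].round(1),P.round(1),wb(P).round(1))
```

```text
(520, 800, 3)
[263 116   7   7  37] [265.8 119.1] [ 523.4 -301.8   11. ] [-53.8 -26.5]
```

View pics/w1c.png

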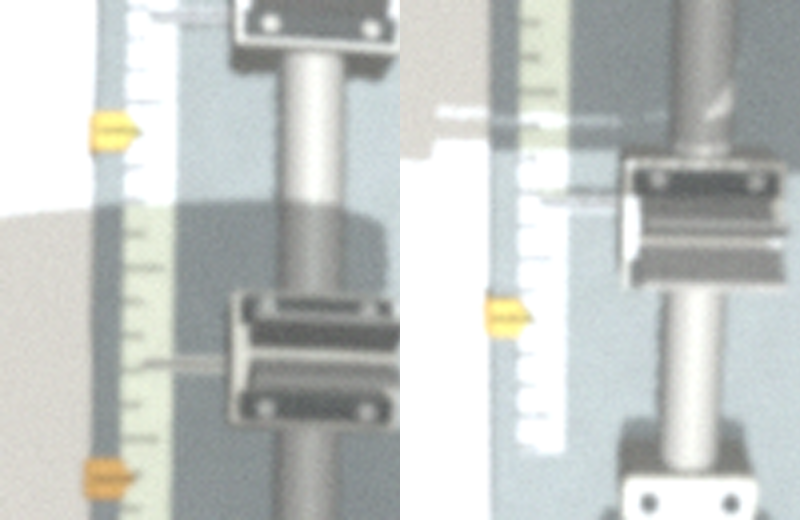

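Run:
```python
from h import *
s,r=pose('w1')
F=[ww(u,11,s,r) for u in((272.5,209.5),(273.3,120),(275,32.75))]
d=F[2]-F[0]; yaw=np.arctan2(d[1],d[0]); print('yaw y',yaw, np.linalg.norm(d))
for f in F: print('flag',f.round(1),wb(f).round(1))
for n,u in(('p0',(275,180.7)),('p1',(277,91)),('p2',(278,3.75))): P=ww(u,15,s,r); print(n,P.round(1),wb(P).round(1))
# carrier collar corners at z44; c1: crop (232,292),(232,424); c0:(622,150..288)
for n,u in(('c1',(298,73)),('c1',(298,106)),('c0',(295.5,168)),('c0',(295.5,202)),('c0 r',(337,202)),('c1 r',(338.5,106))): print(n,wb(ww(u,44,s,r)).round(1))
# end block holes z42 tops row503 right
for u in((240+(650-400)/4,130+503/4),(240+(730-400)/4,130+503/4)): print('hole',wb(ww(u,42,s,r)).round(1))
for u in((376/1.4,404/1.4),(484/1.4,404/1.4)): print('screw',wb(ww(u,8,s,r)).round(1))
```

```text
yaw y 0.9961723870794104 208.40050756271734
flag [ 472.6 -396.5   11. ] [ -46.3 -133.7]
flag [ 530.  -307.3   11. ] [-45.2 -27.6]
flag [ 585.8 -221.6   11. ] [-43.7  74.7]
p0 [ 494.4 -367.6   15. ] [-43.2 -97.6]
p1 [ 551.2 -281.5   15. ] [-41.1   5.5]
p2 [ 607.3 -193.6   15. ] [-40.4 109.7]
c1 [-19.2  22.6]
c1 [-19.  -12.2]
c0 [-20.9 -77.8]
c0 [ -20.4 -115.2]
c0 r [  25.3 -114.9]
c1 r [ 23.2 -11. ]
hole [ -11.  -180.2]
hole [  12.4 -180.4]
screw [ -52.3 -244.8]
screw [  52.  -245.9]
```

carry_out(plan=[{"delta_pos": [0.023,0.127,0],"delta_rot": [0,0,0.004],"grip": 1},{"delta_pos": [0.023,0.127,0.12],"delta_rot": [0,0,0.004],"grip": 1},{"delta_pos": [0.023,0.127,0.27],"delta_rot": [0,0,0.004],"grip": 1},{"delta_pos": [0.023,0.127,0.4],"delta_rot": [0,0,0.004],"grip": 1},{"delta_pos": [0.023,0.127,0.5],"delta_rot": [0,0,0.004],"grip": 1},{"delta_pos": [0.023,0.127,0.58],"delta_rot": [0,0,0.004],"grip": 1},{"delta_pos": [0.023,0.127,0.65],"delta_rot": [0,0,0.004],"grip": 1},{"delta_pos": [0.023,0.127,0.65],"delta_rot": [0,0,0.004],"grip": 1}], newtons=20)

```text
time: 3.2
tool_pos: [528.7, -393.4, 24.3]
eef_rot: [-0.002, 0.879, 0.477, -0.001]
wrist_force: [-0.5, 0.8, -0.3]
width: 87.4
grip_force: 0.0
```

carry_out(plan=[{"delta_pos": [0,0,0],"delta_rot": [0,0,0],"grip": 0.4},{"delta_pos": [0,0,0],"delta_rot": [0,0,0],"grip": 0.4},{"delta_pos": [0,0,0],"delta_rot": [0,0,0],"grip": 0.4},{"delta_pos": [0,0,0],"delta_rot": [0,0,0],"grip": 0.4},{"delta_pos": [0,0,0],"delta_rot": [0,0,0],"grip": 0.4},{"delta_pos": [0,0,0],"delta_rot": [0,0,0],"grip": 0.4},{"delta_pos": [0,0,0],"delta_rot": [0,0,0],"grip": 0.4},{"delta_pos": [0,0,0],"delta_rot": [0,0,0],"grip": 0.4}])

```text
time: 4.0
tool_pos: [530.3, -393.7, 27.7]
eef_rot: [-0.001, 0.879, 0.478, -0.0]
wrist_force: [-5.0, 3.2, 4.8]
width: 43.8
grip_force: 20.0
```

carry_out(plan=[{"delta_pos": [-0.02,0,0],"delta_rot": [0,0,0],"grip": 0.4},{"delta_pos": [-0.05,0,0],"delta_rot": [0,0,0],"grip": 0.4},{"delta_pos": [-0.08,0,0],"delta_rot": [0,0,0],"grip": 0.4},{"delta_pos": [-0.1,0,0],"delta_rot": [0,0,0],"grip": 0.4},{"delta_pos": [-0.12,0,0],"delta_rot": [0,0,0],"grip": 0.4},{"delta_pos": [-0.12,0,0],"delta_rot": [0,0,0],"grip": 0.4},{"delta_pos": [-0.12,0,0],"delta_rot": [0,0,0],"grip": 0.4},{"delta_pos": [-0.12,0,0],"delta_rot": [0,0,0],"grip": 0.4}])

```text
time: 4.8
tool_pos: [510.7, -424.1, 27.7]
eef_rot: [-0.001, 0.879, 0.478, -0.0]
wrist_force: [-4.4, 3.1, 4.9]
width: 43.8
grip_force: 20.0
```

Run:
```python
from h import *
s,r=shot('w2'); print(s['tool_pos'],r.as_matrix().round(3)[:,0],wb(s['tool_pos'],np.array([585.5,-309.6]),-.568))
```

```text
[ 510.7314718  -424.09121158   27.68909643] [ 0.544  0.839 -0.   ] [  -1.43804274 -136.73515412]
```

View pics/w2.png

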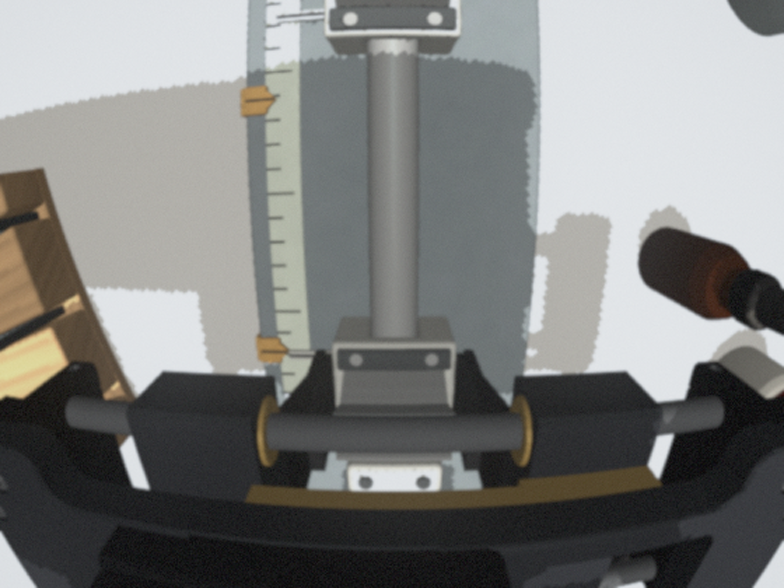

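Carrier 0 is held. Its flag point is at (287,350) and its pointer runs (290–312, 354), so they are nearly in line. Flag 1 is at (275,100) and pointer 1 at (280,17).

```bash
sed -i 's/^B0=.*/B0=np.array([585.5,-309.6,0]); PSI=-0.572/' h.py
python3 - <<'E'
from h import *
s,r=pose('w2')
im=np.load('pics/w2.npy')
g=np.clip(im.astype(float)*1.5,0,255).astype('uint8')
a=cv2.resize(g[235:270,170:245],None,fx=8,fy=8,interpolation=cv2.INTER_CUBIC); b=cv2.resize(g[0:35,170:245],None,fx=8,fy=8,interpolation=cv2.INTER_CUBIC)
cv2.imwrite('pics/w2c.png',np.vstack([a,b]))
for n,u,z in(('f0',(287,350.5),11),('p0',(300,355),15),('f1',(275,100),11),('p1',(280,17),15),('p1b',(280,13),15)):
    P=ww(np.array(u)/1.4,z,s,r); print(n,P.round(1),wb(P).round(1))
E
```

```text
f0 [ 473.4 -395.6   11. ] [ -47.7 -133. ]
p0 [ 478.9 -399.4   15. ] [ -41.  -133.2]
f1 [ 530.9 -307.1   11. ] [-47.2 -27.5]
p1 [ 551.4 -280.3   15. ] [-44.5   6.2]
p1b [ 552.3 -278.8   15. ] [-44.6   7.9]
```

View pics/w2c.png

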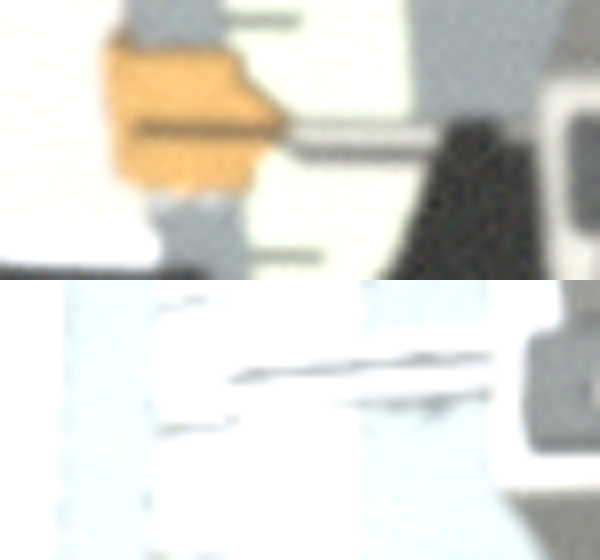

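The flag tip and pointer are within about 1 mm, so I'll nudge slightly, release and slide along to carrier 1.

carry_out(plan=[{"delta_pos": [-0.003,0,0],"delta_rot": [0,0,0],"grip": 0.4},{"delta_pos": [-0.003,0,0],"delta_rot": [0,0,0],"grip": 0.4},{"delta_pos": [-0.003,0,0],"delta_rot": [0,0,0],"grip": 0.4},{"delta_pos": [-0.003,0,0],"delta_rot": [0,0,0],"grip": 1},{"delta_pos": [-0.003,0,0],"delta_rot": [0,0,0],"grip": 1},{"delta_pos": [-0.003,0,0],"delta_rot": [0,0,0],"grip": 1},{"delta_pos": [-0.003,0,0],"delta_rot": [0,0,0],"grip": 1},{"delta_pos": [-0.003,0,0],"delta_rot": [0,0,0],"grip": 1}])

```text
time: 5.65
tool_pos: [510.9, -425.3, 27.6]
eef_rot: [0.0, 0.879, 0.478, 0.0]
wrist_force: [0.3, -0.1, -0.0]
width: 76.2
grip_force: 0.0
```

carry_out(plan=[{"delta_pos": [0.12,0,0],"delta_rot": [0,0,0],"grip": 1},{"delta_pos": [0.24,0,0],"delta_rot": [0,0,0],"grip": 1},{"delta_pos": [0.36,0,0],"delta_rot": [0,0,0],"grip": 1},{"delta_pos": [0.473,0,0],"delta_rot": [0,0,0],"grip": 1},{"delta_pos": [0.473,0,0],"delta_rot": [0,0,0],"grip": 0.4},{"delta_pos": [0.473,0,0],"delta_rot": [0,0,0],"grip": 0.4},{"delta_pos": [0.473,0,0],"delta_rot": [0,0,0],"grip": 0.4},{"delta_pos": [0.473,0,0],"delta_rot": [0,0,0],"grip": 0.4}])

```text
time: 6.45
tool_pos: [587.2, -307.7, 27.5]
eef_rot: [0.0, 0.879, 0.477, -0.0]
wrist_force: [0.2, 0.7, -0.6]
width: 63.0
grip_force: 0.0
```

carry_out(plan=[{"delta_pos": [0,0,0],"delta_rot": [0,0,0],"grip": 0.4},{"delta_pos": [0,0,0],"delta_rot": [0,0,0],"grip": 0.4},{"delta_pos": [0,0,0],"delta_rot": [0,0,0],"grip": 0.4},{"delta_pos": [-0.03,0,0],"delta_rot": [0,0,0],"grip": 0.4},{"delta_pos": [-0.06,0,0],"delta_rot": [0,0,0],"grip": 0.4},{"delta_pos": [-0.09,0,0],"delta_rot": [0,0,0],"grip": 0.4},{"delta_pos": [-0.112,0,0],"delta_rot": [0,0,0],"grip": 0.4},{"delta_pos": [-0.112,0,0],"delta_rot": [0,0,0],"grip": 0.4}])

```text
time: 7.25
tool_pos: [568.5, -334.1, 27.4]
eef_rot: [-0.001, 0.879, 0.477, -0.001]
wrist_force: [-5.1, 1.7, 3.6]
width: 44.0
grip_force: 20.0
```

Run:
```python
from h import *
s,r=shot('w3'); print(s['time'],s['tool_pos'],r.as_matrix().round(3)[:,0],wb(s['tool_pos']))
im=np.load('pics/w3.npy')
g=np.clip(im.astype(float)*1.5,0,255).astype('uint8')
a=cv2.resize(g[230:270,170:270],None,fx=6,fy=6,interpolation=cv2.INTER_CUBIC); b=cv2.resize(g[0:90,170:270],None,fx=6,fy=6,interpolation=cv2.INTER_CUBIC)
b=cv2.resize(b,(400,360)); a=cv2.resize(a,(600,240))
o=np.zeros((600,600,3),'uint8'); o[:240]=a; o[240:,:400]=b; cv2.imwrite('pics/w3c.png',o)
```

```text
7.25 [ 568.54445378 -334.10010991   27.39931921] [0.544 0.839 0.   ] [ -0.99429147 -29.77847071]
```

View pics/w3c.png

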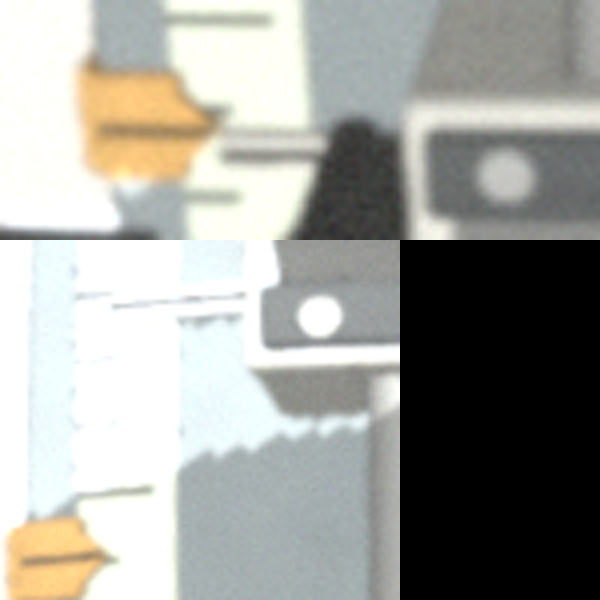

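Run:
```python
from h import *
for f,L in(('w2',(('f0',(205.6,250.6),11),('p0',(207,251.7),15))),('w3',(('f1',(205.8,251.2),11),('p1',(207,252.8),15),('f2',(197.5,80),11),('p2',(198.7,17.2),15)))):
  s,r=pose(f)
  for n,u,z in L: P=ww(u,z,s,r); print(n,wb(P).round(1),'tool',wb(s['tool_pos']).round(1))
```

```text
f0 [ -47.3 -133.1] tool [  -0.9 -136.7]
p0 [ -45.4 -132.1] tool [  -0.9 -136.7]
f1 [-47.3 -26.4] tool [ -1.  -29.8]
p1 [-45.6 -25.7] tool [ -1.  -29.8]
f2 [-46.7  74.6] tool [ -1.  -29.8]
p2 [-45.2 110.1] tool [ -1.  -29.8]
```

carry_out(plan=[{"delta_pos": [-0.002,0,0],"delta_rot": [0,0,0],"grip": 0.4},{"delta_pos": [-0.002,0,0],"delta_rot": [0,0,0],"grip": 0.4},{"delta_pos": [-0.002,0,0],"delta_rot": [0,0,0],"grip": 0.4},{"delta_pos": [-0.002,0,0],"delta_rot": [0,0,0],"grip": 1},{"delta_pos": [-0.002,0,0],"delta_rot": [0,0,0],"grip": 1},{"delta_pos": [-0.002,0,0],"delta_rot": [0,0,0],"grip": 1},{"delta_pos": [-0.002,0,0],"delta_rot": [0,0,0],"grip": 1},{"delta_pos": [-0.002,0,0],"delta_rot": [0,0,0],"grip": 1}])

```text
time: 8.1
tool_pos: [569.5, -334.9, 27.6]
eef_rot: [0.0, 0.879, 0.478, 0.0]
wrist_force: [-0.2, 0.2, 0.1]
width: 75.8
grip_force: 0.0
```

carry_out(plan=[{"delta_pos": [0.12,0,0],"delta_rot": [0,0,0],"grip": 1},{"delta_pos": [0.24,0,0],"delta_rot": [0,0,0],"grip": 1},{"delta_pos": [0.36,0,0],"delta_rot": [0,0,0],"grip": 1},{"delta_pos": [0.465,0,0],"delta_rot": [0,0,0],"grip": 1},{"delta_pos": [0.465,0,0],"delta_rot": [0,0,0],"grip": 0.4},{"delta_pos": [0.465,0,0],"delta_rot": [0,0,0],"grip": 0.4},{"delta_pos": [0.465,0,0],"delta_rot": [0,0,0],"grip": 0.4},{"delta_pos": [0.465,0,0],"delta_rot": [0,0,0],"grip": 0.4}])

```text
time: 8.9
tool_pos: [644.6, -219.5, 27.5]
eef_rot: [0.0, 0.879, 0.477, -0.0]
wrist_force: [-0.6, -0.5, -0.1]
width: 62.5
grip_force: 0.0
```

carry_out(plan=[{"delta_pos": [0,0,0],"delta_rot": [0,0,0],"grip": 0.4},{"delta_pos": [0,0,0],"delta_rot": [0,0,0],"grip": 0.4},{"delta_pos": [0,0,0],"delta_rot": [0,0,0],"grip": 0.4},{"delta_pos": [-0.03,0,0],"delta_rot": [0,0,0],"grip": 0.4},{"delta_pos": [-0.06,0,0],"delta_rot": [0,0,0],"grip": 0.4},{"delta_pos": [-0.09,0,0],"delta_rot": [0,0,0],"grip": 0.4},{"delta_pos": [-0.118,0,0],"delta_rot": [0,0,0],"grip": 0.4},{"delta_pos": [-0.118,0,0],"delta_rot": [0,0,0],"grip": 0.4}])

```text
time: 9.7
tool_pos: [624.5, -247.1, 27.4]
eef_rot: [-0.001, 0.879, 0.477, -0.001]
wrist_force: [-6.2, 3.5, 4.4]
width: 44.0
grip_force: 20.0
```

Run:
```python
from h import *
s,r=shot('w4'); print(s['time'],s['tool_pos'],r.as_matrix().round(3)[:,0],wb(s['tool_pos']))
im=np.load('pics/w4.npy')
g=np.clip(im.astype(float)*1.5,0,255).astype('uint8')
a=cv2.resize(g[230:270,170:270],None,fx=6,fy=6,interpolation=cv2.INTER_CUBIC); b=cv2.resize(g[0:230,100:330],None,fx=1.5,fy=1.5)
o=np.zeros((590,600,3),'uint8'); o[:240]=a; o[240:585,:345]=b; cv2.imwrite('pics/w4c.png',o)
```

```text
9.7 [ 624.49897937 -247.1227402    27.37552555] [ 0.544  0.839 -0.   ] [-1.02874061 73.64285489]
```

View pics/w4c.png

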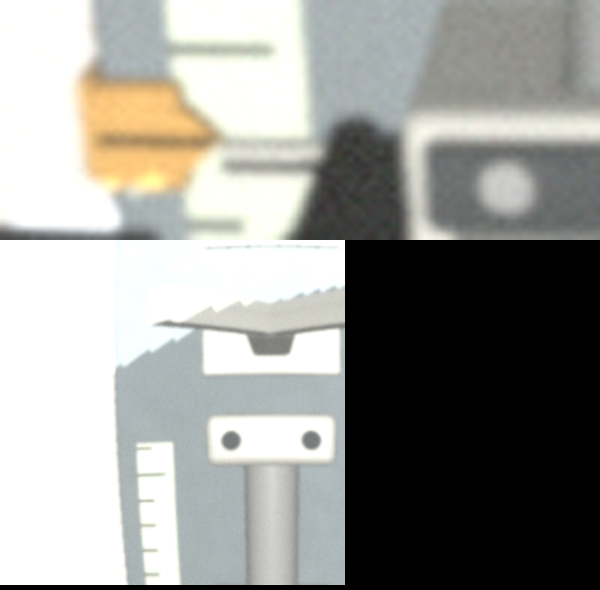

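All three are set, with carrier 2 only about 0.7 mm off. The rest's V centre shows at original pixel (280,62). Next I'll release, then locate the plates.

carry_out(plan=[{"delta_pos": [-0.002,0,0],"delta_rot": [0,0,0],"grip": 0.4},{"delta_pos": [-0.002,0,0],"delta_rot": [0,0,0],"grip": 0.4},{"delta_pos": [-0.002,0,0],"delta_rot": [0,0,0],"grip": 0.4},{"delta_pos": [-0.002,0,0],"delta_rot": [0,0,0],"grip": 1},{"delta_pos": [-0.002,0,0],"delta_rot": [0,0,0],"grip": 1},{"delta_pos": [-0.002,0,0],"delta_rot": [0,0,0],"grip": 1},{"delta_pos": [-0.002,0,0],"delta_rot": [0,0,0],"grip": 1},{"delta_pos": [-0.002,0,0],"delta_rot": [0,0,0],"grip": 1}])

```text
time: 10.55
tool_pos: [625.7, -248.0, 27.6]
eef_rot: [0.0, 0.879, 0.478, 0.0]
wrist_force: [0.1, -0.1, -0.2]
width: 75.8
grip_force: 0.0
```

Run:
```python
from h import *
s,r=pose('w4')
for u,z in(((280,62),64),): P=ww(u,z,s,r); print('V near',P.round(1),wb(P).round(1))
for n,box in(('top',(275,260,362,330)),('scene',(252,108,332,178))):
    im=np.load('pics/%s0.npy'%n).astype('uint8'); x0,y0,x1,y1=box
    g=im[y0:y1,x0:x1].max(2); m=(g<62).astype('uint8')
    k,l,stt,cen=cv2.connectedComponentsWithStats(m)
    for i in range(1,k):
        if stt[i,4]<40: continue
        pts=np.argwhere(l==i)[:,::-1].astype(np.float32)+[x0,y0]
        rc=cv2.minAreaRect(pts.astype(np.float32)); print(n,stt[i],np.round(rc[0],1),np.round(rc[1],1),round(rc[2],1))
        c=cv2.boxPoints(rc)
        if n=='top': print([w(n,q,100).round(0)[:2].tolist() for q in c], w(n,rc[0],100).round(1))
    # wood
    hsv=cv2.cvtColor(im,cv2.COLOR_BGR2HSV)[y0:y1,x0:x1]; m=cv2.inRange(hsv,(8,60,50),(30,255,255))
    pts=np.argwhere(m>0)[:,::-1].astype(np.float32)+np.float32([x0,y0]); rc=cv2.minAreaRect(pts); print('wood',np.round(rc,1) if 0 else rc)
    if n=='top': c=cv2.boxPoints(rc); print([w(n,q,36).round(0)[:2].tolist() for q in c])
    c=np.clip(im[y0:y1,x0:x1].astype(float)*1.8,0,255).astype('uint8'); c=cv2.resize(c,(400,int(400*(y1-y0)/(x1-x0))),interpolation=cv2.INTER_CUBIC)
    cv2.imwrite('pics/rk_%s.png'%n,c)
a=cv2.imread('pics/rk_top.png');b=cv2.imread('pics/rk_scene.png');h=max(a.shape[0],b.shape[0]);o=np.zeros((h,800,3),'uint8');o[:a.shape[0],:400]=a;o[:b.shape[0],400:]=b
# torch crops below
im=np.load('pics/top0.npy')[235:280,200:262]; im2=np.load('pics/scene0.npy')[172:226,326:380]
t=np.hstack([cv2.resize(np.clip(im*1.8,0,255).astype('uint8'),(330,240)),cv2.resize(np.clip(im2*1.6,0,255).astype('uint8'),(240,240)),np.zeros((240,230,3),'uint8')])
cv2.imwrite('pics/rk.png',np.vstack([o[:350],t])[:600])
```

```text
V near [ 680.8 -159.6   64. ] [ -1.1 177.7]
top [ 16  10  12  36 170] [297.3 287.7] [ 5.7 36.1] 15.6
[[337.0, -243.0], [405.0, -262.0], [402.0, -272.0], [334.0, -254.0]] [ 369.7 -257.6  100. ]
top [ 38  17  13  39 231] [320.4 296.1] [ 7.7 38.7] 15.9
[[319.0, -285.0], [392.0, -306.0], [388.0, -321.0], [315.0, -300.0]] [ 353.5 -303.   100. ]
top [61 20 13 42 68] [341.8 300.3] [ 1.8 42.4] 15.5
[[306.0, -332.0], [386.0, -355.0], [385.0, -358.0], [305.0, -336.0]] [ 345.5 -345.1  100. ]
wood ((318.4150695800781, 294.5471496582031), (68.95498657226562, 43.95537567138672), 15.94539737701416)
[[322.0, -222.0], [411.0, -247.0], [371.0, -388.0], [283.0, -362.0]]
scene [ 33   6  18  20 143] [292.5 123.3] [11.2 21.8] 64.8
scene [ 48  21  17  19 128] [306.9 137.5] [ 7.  22.4] 53.1
wood ((291.6846618652344, 141.76715087890625), (66.4892349243164, 41.039066314697266), 38.41805648803711)
```

View pics/rk.png

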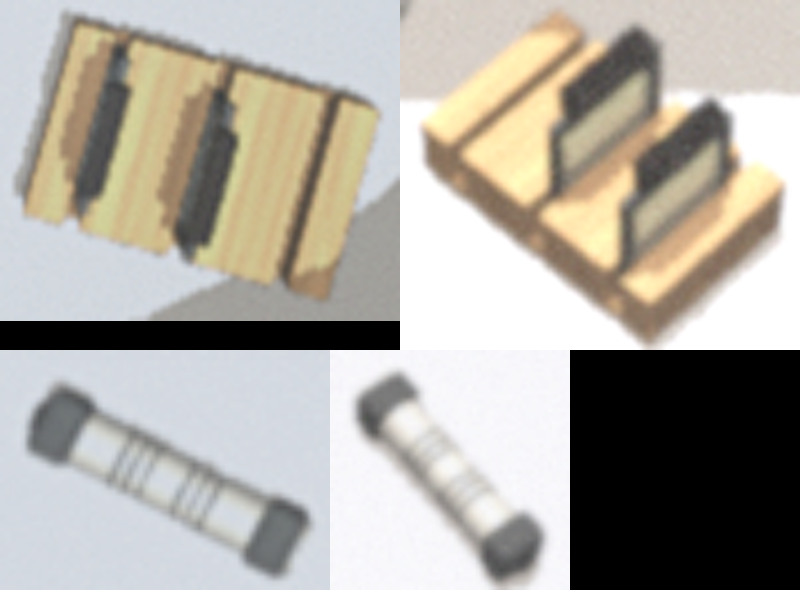

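Plates stand in the middle slot, around (345,-304), and in the +y slot, around (361,-257). The rack yaw is -0.276. Torch's two ends look alike here, so I'll look closer later. Now up and over to the rack.

carry_out(plan=[{"delta_pos": [0,0,-0.16],"delta_rot": [0,0,0],"grip": 1},{"delta_pos": [0,0,-0.32],"delta_rot": [0,0,0.02],"grip": 1},{"delta_pos": [0,0,-0.48],"delta_rot": [0,0,0.06],"grip": 1},{"delta_pos": [-0.05,-0.06,-0.6],"delta_rot": [0,0,0.1],"grip": 1},{"delta_pos": [-0.14,-0.17,-0.66],"delta_rot": [0,0,0.14],"grip": 1},{"delta_pos": [-0.24,-0.28,-0.66],"delta_rot": [0,0,0.18],"grip": 1},{"delta_pos": [-0.34,-0.4,-0.66],"delta_rot": [0,0,0.22],"grip": 1},{"delta_pos": [-0.44,-0.5,-0.66],"delta_rot": [0,0,0.26],"grip": 1}])

```text
time: 11.35
tool_pos: [426.1, -277.1, 225.8]
eef_rot: [0.0, 0.996, 0.087, 0.0]
wrist_force: [-0.0, -1.1, 0.0]
width: 87.0
grip_force: 0.0
```

Run:
```python
from h import *
s,r=st(); print(s['tool_pos'],r.as_matrix().round(4).tolist(),np.round(s['q'],2))
m=r.as_matrix(); t=np.array([353,-281,228.]); d=r.inv().apply(t-s['tool_pos'])/300
yaw=np.arctan2(m[1,0],m[0,0]); print(d.round(3),(yaw+0.276)/np.pi)
```

```text
[ 426.068839   -277.09861584  225.7925145 ] [[0.9849, 0.1731, 0.0007], [0.1731, -0.9849, -0.0004], [0.0006, 0.0005, -1.0]] [ 0.66  0.08 -0.18  1.75  0.02  1.31 -0.92]
[-0.242 -0.029 -0.008] 0.143230301885531
```

carry_out(plan=[{"delta_pos": [-0.1,-0.015,0],"delta_rot": [0,0,0.04],"grip": 1},{"delta_pos": [-0.2,-0.029,0],"delta_rot": [0,0,0.08],"grip": 1},{"delta_pos": [-0.242,-0.029,0],"delta_rot": [0,0,0.12],"grip": 1},{"delta_pos": [-0.242,-0.029,0],"delta_rot": [0,0,0.143],"grip": 1},{"delta_pos": [-0.242,-0.029,0],"delta_rot": [0,0,0.143],"grip": 1},{"delta_pos": [-0.242,-0.029,0],"delta_rot": [0,0,0.143],"grip": 1},{"delta_pos": [-0.242,-0.029,0],"delta_rot": [0,0,0.143],"grip": 1},{"delta_pos": [-0.242,-0.029,0],"delta_rot": [0,0,0.143],"grip": 1}], newtons=40)

```text
time: 12.15
tool_pos: [355.3, -281.4, 225.5]
eef_rot: [-0.0, 0.991, -0.134, -0.0]
wrist_force: [-0.4, -0.3, 0.4]
width: 87.2
grip_force: 0.0
```

Run:
```python
from h import *
s,r=shot('w5'); print(s['tool_pos'],r.as_matrix().round(3)[:,0],np.round(s['q'],2))
im=np.load('pics/w5.npy'); g=np.clip(im.astype(float)*1.5,0,255).astype('uint8'); cv2.imwrite('pics/w5.png',cv2.resize(g,None,fx=1.4,fy=1.4))
for l in ('plate_0_grip','torch_lens'): print([(np.round(d['uv'],1).tolist(),round(d['confidence'],2)) for d in imaging.recognise('wrist',l)])
print(wp([[360.6,-256.9,100],[347,-305,100]],s,r)*1.4)
```

```text
[ 355.28012665 -281.40986168  225.4560098 ] [ 0.964 -0.265 -0.   ] [ 0.71 -0.04 -0.14  1.88 -0.01  1.3  -1.26]
[]
[]
[[357.28011986 290.07007885]
 [433.01306472 290.58379346]]
```

View pics/w5.png

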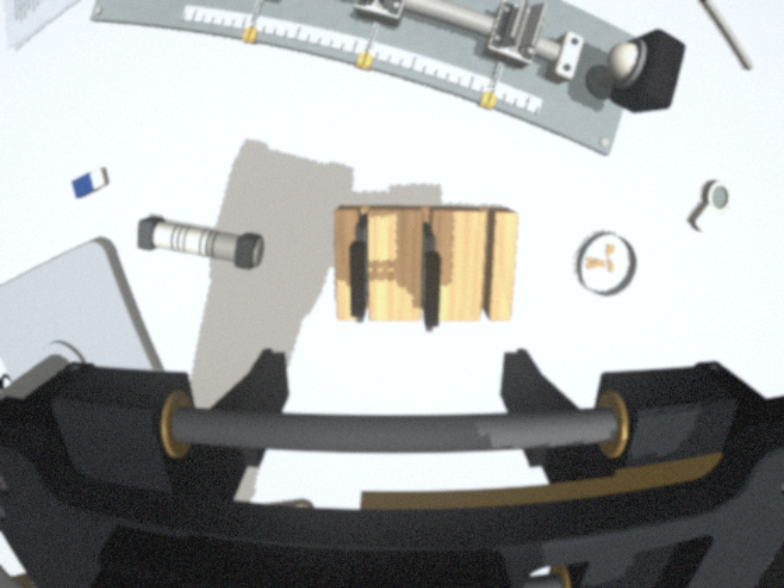

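Plate bars: A at about (359,279), B at about (432,289). All three pointers stand at their flags. Torch's end facing the rack, around (258,248), shows a grey disc, which is probably the lens.

Run:
```python
from h import *
s,r=pose('w5'); im=np.load('pics/w5.npy').astype('uint8'); g=im.max(2)
for n,(x0,x1) in(('A',(248,266)),('B',(298,318))):
    sub=g[140:240,x0:x1]<40
    rows=[(140+i,int(q.sum()),round(x0+np.flatnonzero(q).mean(),1)) for i,q in enumerate(sub) if q.any()]
    print(n,rows[::4],rows[-1])
for n,u in(('A',(359,279)),('B',(432,289)),('Aend',(357,319)),('Bend',(431,329))):
    P=ww(np.array(u)/1.4,100,s,r); print(n,P.round(1),wb(P,np.array([347,-305.]),-.276).round(1))
for n,u in(('tailL',(138,232)),('lensR',(262,250))): print(n,ww(np.array(u)/1.4,14,s,r).round(1))
```

```text
A [(174, 1, np.float64(257.0))] (174, 1, np.float64(257.0))Traceback (most recent call last):
  File "<stdin>", line 6, in <module>
IndexError: list index out of range
```

Run:
```python
from h import *
s,r=pose('w5'); im=np.load('pics/w5.npy').astype('uint8'); g=im.max(2); print(g[205,240:320].tolist())
for n,(x0,x1) in(('A',(248,268)),('B',(298,320))):
    sub=g[140:245,x0:x1]<75
    rows=[(140+i,int(q.sum()),round(float(x0+np.flatnonzero(q).mean()),1)) for i,q in enumerate(sub) if q.any()]
    print(n,rows[::4],rows[-1:])
for n,u in(('A',(359,279)),('B',(432,289)),('Aend',(357,319)),('Bend',(431,329))):
    P=ww(np.array(u)/1.4,100,s,r); print(n,P.round(1),wb(P,np.array([347,-305.]),-.276).round(1))
for n,u in(('tailL',(138,232)),('lensR',(262,250))): print(n,ww(np.array(u)/1.4,14,s,r).round(1))
```

```text
[142, 159, 161, 164, 167, 161, 165, 166, 155, 140, 97, 61, 54, 49, 50, 47, 47, 50, 48, 51, 58, 72, 91, 123, 156, 163, 167, 166, 164, 166, 167, 166, 167, 167, 165, 165, 167, 164, 164, 165, 166, 165, 165, 162, 161, 153, 148, 142, 144, 143, 135, 128, 124, 124, 119, 117, 121, 123, 123, 122, 103, 84, 73, 64, 56, 48, 47, 46, 47, 47, 52, 47, 54, 75, 114, 152, 160, 161, 162, 162]
A [(153, 2, 260.5), (157, 5, 259.0), (161, 7, 258.0), (165, 6, 257.5), (169, 6, 257.5), (173, 10, 256.5), (177, 12, 255.5), (181, 12, 255.5), (185, 12, 255.5), (189, 12, 255.5), (193, 12, 255.5), (197, 12, 255.5), (201, 12, 255.5), (205, 11, 256.0), (209, 11, 256.0), (213, 11, 256.0), (217, 10, 255.5), (221, 9, 255.0), (225, 5, 256.0)] [(226, 3, 257.0)]
B [(159, 2, 303.5), (163, 6, 304.5), (167, 7, 305.0), (171, 7, 306.0), (175, 7, 306.0), (179, 8, 306.5), (183, 12, 307.5), (187, 13, 308.0), (191, 12, 307.5), (195, 12, 307.5), (199, 12, 307.5), (203, 12, 307.5), (207, 12, 307.5), (211, 11, 307.0), (215, 12, 306.5), (219, 11, 307.0), (223, 10, 307.5), (227, 9, 308.0), (231, 8, 307.5)] [(233, 3, 306.0)]
A [ 367.5 -260.2  100. ] [ 7.5 48.7]
B [ 348.2 -304.6  100. ] [1.1 0.7]
Aend [ 341.2 -250.8  100. ] [-20.3  50.5]
Bend [ 321.  -297.2  100. ] [-27.2   0.4]
tailL [447.4 -60.6  14. ]
lensR [ 394.7 -173.8   14. ]
```

carry_out(plan=[{"delta_pos": [0.012,-0.083,0],"delta_rot": [0,0,0],"grip": 0.5},{"delta_pos": [0.012,-0.083,0.05],"delta_rot": [0,0,0],"grip": 0.5},{"delta_pos": [0.012,-0.083,0.12],"delta_rot": [0,0,0],"grip": 0.5},{"delta_pos": [0.012,-0.083,0.2],"delta_rot": [0,0,0],"grip": 0.5},{"delta_pos": [0.012,-0.083,0.28],"delta_rot": [0,0,0],"grip": 0.5},{"delta_pos": [0.012,-0.083,0.36],"delta_rot": [0,0,0],"grip": 0.5},{"delta_pos": [0.012,-0.083,0.44],"delta_rot": [0,0,0],"grip": 0.5},{"delta_pos": [0.012,-0.083,0.507],"delta_rot": [0,0,0],"grip": 0.5}], newtons=35)

```text
time: 13.1
tool_pos: [365.0, -258.3, 72.2]
eef_rot: [-0.0, 0.991, -0.134, -0.0]
wrist_force: [-0.5, -1.1, -0.9]
width: 44.3
grip_force: 0.0
```

carry_out(plan=[{"delta_pos": [0,0,0],"delta_rot": [0,0,0],"grip": 0.5},{"delta_pos": [0,0,0],"delta_rot": [0,0,0],"grip": 0},{"delta_pos": [0,0,0],"delta_rot": [0,0,0],"grip": 0},{"delta_pos": [0,0,0],"delta_rot": [0,0,0],"grip": 0},{"delta_pos": [0,0,0],"delta_rot": [0,0,0],"grip": 0},{"delta_pos": [0,0,0],"delta_rot": [0,0,0],"grip": 0},{"delta_pos": [0,0,0],"delta_rot": [0,0,0],"grip": 0},{"delta_pos": [0,0,0],"delta_rot": [0,0,0],"grip": 0}])

```text
time: 13.9
tool_pos: [365.4, -258.6, 73.8]
eef_rot: [0.0, 0.991, -0.135, 0.0]
wrist_force: [-1.6, -0.1, 4.0]
width: 10.1
grip_force: 35.0
```

Run:
```python
from h import *
s,r=st(); print(s['tool_pos'],r.as_matrix().round(3)[:,0],s['width'],s['wrist_force'])
# bar-line: wrist-flag y check along tool y from w5
s,r=pose('w5')
for u in((257,35),(364,58),(487,97)): P=ww(np.array(u)/1.4,11,s,r); print(wb(P).round(1))
```

```text
[ 365.39392965 -258.64919523   73.83578265] [ 0.964 -0.267  0.001] 10.105381397172309 [-1.59062053 -0.11639089  4.03087741]
[-56.2  67.9]
[-54.9 -26.4]
[ -54.7 -131.6]
```

carry_out(plan=[{"delta_pos": [0,0,-0.08],"delta_rot": [0,0,0],"grip": 0},{"delta_pos": [0,0,-0.2],"delta_rot": [0,0,0],"grip": 0},{"delta_pos": [0.08,0.006,-0.33],"delta_rot": [0,0,0.01],"grip": 0},{"delta_pos": [0.22,0.016,-0.36],"delta_rot": [0,0,0.03],"grip": 0},{"delta_pos": [0.36,0.026,-0.36],"delta_rot": [0,0,0.05],"grip": 0},{"delta_pos": [0.5,0.035,-0.36],"delta_rot": [0,0,0.07],"grip": 0},{"delta_pos": [0.63,0.044,-0.36],"delta_rot": [0,0,0.09],"grip": 0},{"delta_pos": [0.723,0.051,-0.36],"delta_rot": [0,0,0.096],"grip": 0}])

```text
time: 14.7
tool_pos: [571.9, -331.3, 180.4]
eef_rot: [-0.0, 0.959, -0.283, -0.0]
wrist_force: [0.2, -0.1, -1.1]
width: 9.5
grip_force: 35.0
```

carry_out(plan=[{"delta_pos": [0,0,0],"delta_rot": [0,0,0],"grip": 0},{"delta_pos": [0,0,0],"delta_rot": [0,0,0],"grip": 0},{"delta_pos": [0,0,0],"delta_rot": [0,0,0],"grip": 0},{"delta_pos": [0,0,0],"delta_rot": [0,0,0],"grip": 0},{"delta_pos": [0,0,0],"delta_rot": [0,0,0],"grip": 0},{"delta_pos": [0,0,0],"delta_rot": [0,0,0],"grip": 0},{"delta_pos": [0,0,0],"delta_rot": [0,0,0],"grip": 0},{"delta_pos": [0,0,0],"delta_rot": [0,0,0],"grip": 0}])

```text
time: 15.5
tool_pos: [570.0, -331.1, 181.6]
eef_rot: [0.0, 0.959, -0.282, 0.0]
wrist_force: [0.4, 0.5, -0.5]
width: 9.7
grip_force: 35.0
```

Run:
```python
from h import *
s,r=shot('w6'); print(s['tool_pos'],r.as_matrix().round(3)[:,0],s['width'],wb(s['tool_pos']))
g=np.clip(np.load('pics/w6.npy').astype(float)*1.5,0,255).astype('uint8'); cv2.imwrite('pics/w6.png',cv2.resize(g[60:360,80:480],None,fx=2,fy=2))
o,_=np.array(s['tool_pos']),0
```

```text
[ 570.03332498 -331.0888571   181.57051196] [ 0.841 -0.541  0.   ] 9.716541118347516 [ -1.37245438 -26.44060107]
```

View pics/w6.png

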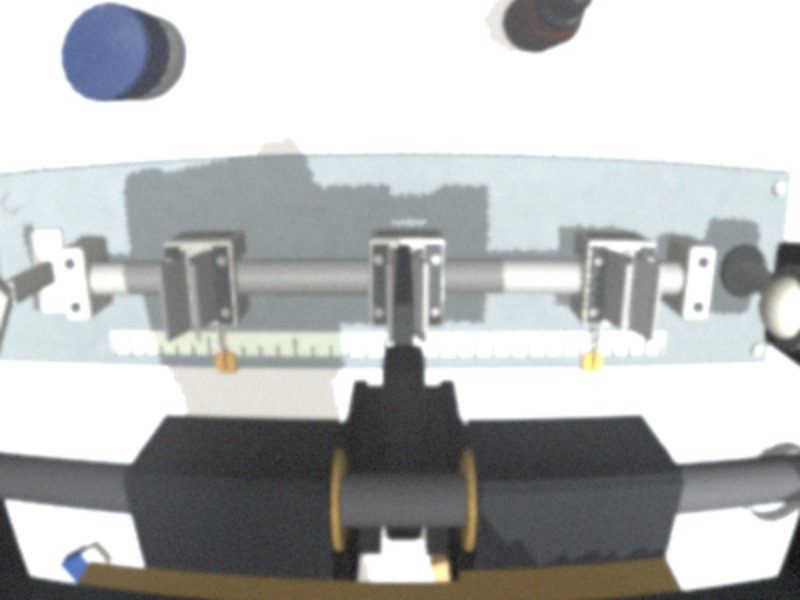

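Run:
```python
from h import *
s,r=pose('w6'); g=np.load('pics/w6.npy').astype('uint8').max(2).astype(int)
for rr in(178,184,215): print(rr,g[rr,255:312].tolist())
for n,(a,b) in(('c2',(165,238)),('c1',(370,445)),('c0',(583,657))):
    A=ww((80+a/2,60+250/2),44,s,r);Bq=ww((80+b/2,60+250/2),44,s,r); print(n,wb(A).round(1),wb(Bq).round(1))
for u in((226,351),(592,351)): print('flag',wb(ww((80+u[0]/2,60+u[1]/2),11,s,r)).round(1))
for u in((221,330),(597,330)): print('ptr',wb(ww((80+u[0]/2,60+u[1]/2),15,s,r)).round(1))
```

```text
178 [106, 104, 106, 104, 106, 103, 103, 101, 105, 100, 93, 97, 93, 91, 92, 87, 92, 89, 89, 90, 91, 88, 89, 90, 95, 100, 102, 101, 104, 102, 104, 104, 102, 105, 106, 104, 101, 98, 100, 100, 96, 99, 102, 102, 103, 99, 101, 101, 104, 105, 106, 106, 104, 104, 105, 107, 106]
184 [106, 102, 103, 105, 103, 104, 107, 103, 100, 107, 112, 93, 77, 68, 69, 72, 66, 71, 81, 97, 109, 105, 99, 85, 67, 50, 56, 47, 57, 80, 113, 142, 149, 142, 132, 132, 138, 130, 114, 100, 97, 98, 97, 95, 104, 121, 139, 125, 108, 105, 105, 106, 105, 106, 106, 106, 105]
215 [104, 103, 104, 105, 107, 105, 104, 104, 105, 111, 115, 108, 108, 114, 115, 109, 96, 86, 95, 108, 103, 84, 68, 68, 70, 71, 69, 72, 69, 67, 70, 74, 86, 94, 92, 108, 130, 157, 154, 128, 123, 145, 159, 156, 137, 118, 115, 109, 105, 108, 105, 105, 106, 106, 108, 106, 107]
c2 [16.5 91.7] [15.9 53.8]
c1 [ 15.3 -10.1] [ 15.3 -45.4]
c0 [  16.  -112.7] [  16.8 -151.7]
flag [-49.3  74. ]
flag [ -49.3 -132.5]
ptr [-35.3  74.6]
ptr [ -35.3 -132.9]
```

Run:
```python
from h import *
s,r=pose('w6'); g=np.load('pics/w6.npy').astype('uint8').max(2).astype(int)
print([(i,g[i,279:284].mean().round()) for i in range(170,245,2)])
t=wb(s['tool_pos'])[0]
for row in (182,184,186): print('foot',row,wb(ww((282,row),117,s,r))[0]-t)
for row in (230,234,237): print('bar',row,wb(ww((282,row),191,s,r))[0]-t,wb(ww((282,row),209,s,r))[0]-t)
```

```text
[(170, np.float64(132.0)), (172, np.float64(123.0)), (174, np.float64(92.0)), (176, np.float64(73.0)), (178, np.float64(100.0)), (180, np.float64(167.0)), (182, np.float64(119.0)), (184, np.float64(55.0)), (186, np.float64(51.0)), (188, np.float64(51.0)), (190, np.float64(51.0)), (192, np.float64(50.0)), (194, np.float64(50.0)), (196, np.float64(49.0)), (198, np.float64(48.0)), (200, np.float64(52.0)), (202, np.float64(50.0)), (204, np.float64(52.0)), (206, np.float64(50.0)), (208, np.float64(49.0)), (210, np.float64(51.0)), (212, np.float64(61.0)), (214, np.float64(70.0)), (216, np.float64(70.0)), (218, np.float64(68.0)), (220, np.float64(69.0)), (222, np.float64(69.0)), (224, np.float64(70.0)), (226, np.float64(71.0)), (228, np.float64(72.0)), (230, np.float64(70.0)), (232, np.float64(55.0)), (234, np.float64(42.0)), (236, np.float64(42.0)), (238, np.float64(42.0)), (240, np.float64(43.0)), (242, np.float64(41.0)), (244, np.float64(41.0))]
foot 182 34.94222399249644
foot 184 33.48373143794171
foot 186 32.02133469401226
bar 230 26.05878991413882 32.74083630922408
bar 234 23.911070430521768 30.846204743358328
bar 237 22.286909267256817 29.413435225994476
```

carry_out(plan=[{"delta_pos": [0,0.003,0],"delta_rot": [0,0,0],"grip": 0},{"delta_pos": [0,0.003,0.04],"delta_rot": [0,0,0],"grip": 0},{"delta_pos": [0,0.003,0.08],"delta_rot": [0,0,0],"grip": 0},{"delta_pos": [0,0.003,0.12],"delta_rot": [0,0,0],"grip": 0},{"delta_pos": [0,0.003,0.14],"delta_rot": [0,0,0],"grip": 0},{"delta_pos": [0,0.003,0.16],"delta_rot": [0,0,0],"grip": 0},{"delta_pos": [0,0.003,0.17],"delta_rot": [0,0,0],"grip": 0},{"delta_pos": [0,0.003,0.17],"delta_rot": [0,0,0],"grip": 0}])

```text
time: 16.35
tool_pos: [569.5, -332.1, 130.3]
eef_rot: [0.0, 0.959, -0.282, -0.0]
wrist_force: [-0.5, -0.2, -0.1]
width: 9.4
grip_force: 35.0
```

carry_out(plan=[{"delta_pos": [0,0,0.01],"delta_rot": [0,0,0],"grip": 0},{"delta_pos": [0,0,0.02],"delta_rot": [0,0,0],"grip": 0},{"delta_pos": [0,0,0.03],"delta_rot": [0,0,0],"grip": 0},{"delta_pos": [0,0,0.04],"delta_rot": [0,0,0],"grip": 0},{"delta_pos": [0,0,0.05],"delta_rot": [0,0,0],"grip": 0},{"delta_pos": [0,0,0.06],"delta_rot": [0,0,0],"grip": 0},{"delta_pos": [0,0,0.07],"delta_rot": [0,0,0],"grip": 0},{"delta_pos": [0,0,0.07],"delta_rot": [0,0,0],"grip": 0}])

```text
time: 17.15
tool_pos: [569.8, -331.9, 109.9]
eef_rot: [0.0, 0.959, -0.282, 0.0]
wrist_force: [-1.7, -0.7, 5.9]
width: 9.7
grip_force: 35.0
```

carry_out(plan=[{"delta_pos": [0,0,0.004],"delta_rot": [0,0,0],"grip": 0},{"delta_pos": [0,0,0.008],"delta_rot": [0,0,0],"grip": 0},{"delta_pos": [0,0,0.008],"delta_rot": [0,0,0],"grip": 0},{"delta_pos": [0,0,0.008],"delta_rot": [0,0,0],"grip": 0},{"delta_pos": [0,0,0.008],"delta_rot": [0,0,0],"grip": 0},{"delta_pos": [0,0,0.008],"delta_rot": [0,0,0],"grip": 0},{"delta_pos": [0,0,0.008],"delta_rot": [0,0,0],"grip": 0},{"delta_pos": [0,0,0.008],"delta_rot": [0,0,0],"grip": 0}])

```text
time: 17.95
tool_pos: [570.4, -332.1, 109.8]
eef_rot: [0.0, 0.959, -0.282, 0.001]
wrist_force: [-5.8, 2.7, 20.1]
width: 9.7
grip_force: 35.0
```

carry_out(plan=[{"delta_pos": [0,0,-0.006],"delta_rot": [0,0,0],"grip": 0},{"delta_pos": [0,0,-0.006],"delta_rot": [0,0,0],"grip": 0},{"delta_pos": [0,0,-0.006],"delta_rot": [0,0,0],"grip": 0.5},{"delta_pos": [0,0,-0.006],"delta_rot": [0,0,0],"grip": 0.5},{"delta_pos": [0,0,-0.006],"delta_rot": [0,0,0],"grip": 0.5},{"delta_pos": [0,0,-0.04],"delta_rot": [0,0,0],"grip": 0.5},{"delta_pos": [0,0,-0.18],"delta_rot": [0,0,0],"grip": 0.5},{"delta_pos": [0,0,-0.32],"delta_rot": [0,0,0],"grip": 0.5}])

```text
time: 18.75
tool_pos: [569.1, -331.5, 204.0]
eef_rot: [-0.0, 0.959, -0.282, -0.001]
wrist_force: [1.3, -0.1, 0.6]
width: 41.9
grip_force: 0.0
```

```bash
cat >> h.py <<'E'
def go(x,y,z,yaw):
    s,r=st(); m=r.as_matrix(); d=r.inv().apply(np.array([x,y,z])-s['tool_pos'])/300
    y0=np.arctan2(m[1,0],m[0,0]); print(s['time'],np.round(s['tool_pos'],1),round(y0,3),'d',d.round(3),'rz',round((y0-yaw)/np.pi,3),np.round(s['q'],2)[[0,6]])
E
python3 - <<'E'
from h import *
go(346,-304.7,200,-.275)
s,r=shot('w7')
g=np.clip(np.load('pics/w7.npy').astype(float)*1.5,0,255).astype('uint8'); cv2.imwrite('pics/w7.png',cv2.resize(g[60:360,80:480],None,fx=2,fy=2))
for l in('torch_mid','torch_lens'): print([(np.round(d['uv'],1).tolist(),round(d['confidence'],2)) for n in ('top',) for _ in [imaging.read_camera(n)] for d in imaging.recognise(n,l)])
E
```

```text
18.75 [ 569.1 -331.5  204. ] -0.572 d [-0.674  0.327  0.015] rz -0.094 [ 0.57 -1.73]
[([232.1, 256.9], 0.69)]
[([233.5, 260.0], 0.81)]
```

carry_out(plan=[{"delta_pos": [-0.08,0.04,0],"delta_rot": [0,0,-0.02],"grip": 0.5},{"delta_pos": [-0.2,0.1,0],"delta_rot": [0,0,-0.04],"grip": 0.5},{"delta_pos": [-0.33,0.16,0],"delta_rot": [0,0,-0.06],"grip": 0.5},{"delta_pos": [-0.45,0.22,0],"delta_rot": [0,0,-0.08],"grip": 0.5},{"delta_pos": [-0.57,0.28,0],"delta_rot": [0,0,-0.094],"grip": 0.5},{"delta_pos": [-0.674,0.327,0],"delta_rot": [0,0,-0.094],"grip": 0.5},{"delta_pos": [-0.674,0.327,0],"delta_rot": [0,0,-0.094],"grip": 0.5},{"delta_pos": [-0.674,0.327,0],"delta_rot": [0,0,-0.094],"grip": 0.5}])

```text
time: 19.8
tool_pos: [345.8, -304.8, 202.6]
eef_rot: [-0.0, 0.99, -0.138, -0.0]
wrist_force: [-0.3, -0.3, 0.1]
width: 43.6
grip_force: 0.0
```

Run:
```python
from h import *
go(346,-304.7,73.5,-.273)
s,r=shot('w8'); g=np.load('pics/w8.npy').astype('uint8').max(2)
m=((g<75)).astype('uint8'); m[:130]=0; m[245:]=0; m[:,:250]=0; m[:,310:]=0
k,l,stt,cen=cv2.connectedComponentsWithStats(m)
for i in range(1,k):
    if stt[i,4]>60: print(stt[i],cen[i].round(1))
rows=[(i,int(m[i].sum()),round(float(np.flatnonzero(m[i]).mean()),1)) for i in range(130,245,4) if m[i].any()]; print(rows)
print(wp([[346,-304.7,100]],s,r), wp([bw(25,0,100,np.array([346,-304.7]),-.273),bw(-25,0,100,np.array([346,-304.7]),-.273),bw(35,0,82,np.array([346,-304.7]),-.273),bw(-35,0,82,np.array([346,-304.7]),-.273)],s,r).round(1))
```

```text
19.8 [ 345.8 -304.8  202.6] -0.277 d [ 0.001 -0.     0.43 ] rz -0.001 [ 0.78 -1.22]
[277 159  10  81 655] [281.5 203.8]
[(162, 4, 281.5), (166, 4, 281.5), (170, 5, 281.0), (174, 4, 281.5), (178, 4, 281.5), (182, 8, 281.5), (186, 10, 281.5), (190, 10, 281.5), (194, 10, 281.5), (198, 10, 281.5), (202, 10, 281.5), (206, 10, 281.5), (210, 10, 281.5), (214, 10, 281.5), (218, 10, 281.5), (222, 10, 281.5), (226, 10, 281.5), (230, 9, 282.0), (234, 9, 282.0), (238, 6, 281.5)]
[[282.23889907 212.98094696]] [[282.1 184.3]
 [282.3 240.1]
 [282.  168.9]
 [282.3 242.8]]
```

carry_out(plan=[{"delta_pos": [0.004,0,0.07],"delta_rot": [0,0,0],"grip": 0.5},{"delta_pos": [0.004,0,0.15],"delta_rot": [0,0,0],"grip": 0.5},{"delta_pos": [0.004,0,0.23],"delta_rot": [0,0,0],"grip": 0.5},{"delta_pos": [0.004,0,0.31],"delta_rot": [0,0,0],"grip": 0.5},{"delta_pos": [0.004,0,0.38],"delta_rot": [0,0,0],"grip": 0.5},{"delta_pos": [0.004,0,0.43],"delta_rot": [0,0,0],"grip": 0.5},{"delta_pos": [0.004,0,0.43],"delta_rot": [0,0,0],"grip": 0},{"delta_pos": [0.004,0,0.43],"delta_rot": [0,0,0],"grip": 0}])

```text
time: 20.65
tool_pos: [348.3, -305.0, 74.0]
eef_rot: [-0.0, 0.991, -0.137, -0.0]
wrist_force: [-0.0, -0.5, 0.4]
width: 34.1
grip_force: 0.0
```

carry_out(plan=[{"delta_pos": [0,0,0],"delta_rot": [0,0,0],"grip": 0},{"delta_pos": [0,0,0],"delta_rot": [0,0,0],"grip": 0},{"delta_pos": [0,0,0],"delta_rot": [0,0,0],"grip": 0},{"delta_pos": [0,0,0],"delta_rot": [0,0,0],"grip": 0},{"delta_pos": [0,0,0],"delta_rot": [0,0,0],"grip": 0},{"delta_pos": [0,0,-0.1],"delta_rot": [0,0,0],"grip": 0},{"delta_pos": [0,0,-0.24],"delta_rot": [0,0,0],"grip": 0},{"delta_pos": [0,0,-0.37],"delta_rot": [0,0,0],"grip": 0}])

```text
time: 21.45
tool_pos: [347.2, -304.9, 186.3]
eef_rot: [-0.0, 0.99, -0.138, -0.0]
wrist_force: [0.8, -1.0, -0.7]
width: 10.0
grip_force: 35.0
```

Run:
```python
from h import *
t=bw(-1,73.8,181); print(t); go(*t,-.572); s,_=st(); print(s['width'])
```

```text
[ 624.60821002 -247.00616716  181.        ]
21.45 [ 347.2 -304.9  186.3] -0.276 d [ 0.837 -0.438  0.017] rz 0.094 [ 0.78 -1.23]
9.96265637003977
```

carry_out(plan=[{"delta_pos": [0.1,-0.06,0],"delta_rot": [0,0,0.015],"grip": 0},{"delta_pos": [0.22,-0.13,0],"delta_rot": [0,0,0.03],"grip": 0},{"delta_pos": [0.35,-0.2,0],"delta_rot": [0,0,0.045],"grip": 0},{"delta_pos": [0.48,-0.27,0],"delta_rot": [0,0,0.06],"grip": 0},{"delta_pos": [0.61,-0.335,0],"delta_rot": [0,0,0.075],"grip": 0},{"delta_pos": [0.73,-0.39,0],"delta_rot": [0,0,0.09],"grip": 0},{"delta_pos": [0.837,-0.438,0.01],"delta_rot": [0,0,0.094],"grip": 0},{"delta_pos": [0.837,-0.438,0.01],"delta_rot": [0,0,0.094],"grip": 0}])

```text
time: 22.25
tool_pos: [628.1, -244.2, 179.7]
eef_rot: [-0.001, 0.96, -0.28, -0.001]
wrist_force: [-0.4, 0.1, -0.7]
width: 9.8
grip_force: 35.0
```

carry_out(plan=[{"delta_pos": [0,0,0],"delta_rot": [0,0,0],"grip": 0},{"delta_pos": [0,0,0],"delta_rot": [0,0,0],"grip": 0},{"delta_pos": [0,0,0],"delta_rot": [0,0,0],"grip": 0},{"delta_pos": [0,0,0],"delta_rot": [0,0,0],"grip": 0},{"delta_pos": [0,0,0],"delta_rot": [0,0,0],"grip": 0},{"delta_pos": [0,0,0],"delta_rot": [0,0,0],"grip": 0},{"delta_pos": [0,0,0],"delta_rot": [0,0,0],"grip": 0},{"delta_pos": [0,0,0],"delta_rot": [0,0,0],"grip": 0}])

```text
time: 23.05
tool_pos: [625.0, -247.4, 182.1]
eef_rot: [0.0, 0.959, -0.282, 0.0]
wrist_force: [-0.3, 0.1, -0.8]
width: 9.6
grip_force: 35.0
```

Run:
```python
from h import *
t=bw(-1,73.8,109.6); go(*t,-.572)
s,r=shot('w9'); print(wb(s['tool_pos']))
g=np.load('pics/w9.npy').astype('uint8').max(2).astype(int)
# predicted collar edges z44 & compare with w6 profile
print('pred collar edges', [wp([bw(10,wb(s['tool_pos'])[1]+k,44)],s,r).round(1).tolist() for k in(18,-18)])
for rr in(184,190,200,215): print(rr,g[rr,255:312].tolist())
s6,r6=pose('w6'); g6=np.load('pics/w6.npy').astype('uint8').max(2).astype(int); print(190,g6[190,255:312].tolist())
```

```text
23.05 [ 625.  -247.4  182.1] -0.572 d [-0.002 -0.     0.242] rz 0.0 [ 0.48 -1.9 ]
[-0.40921242 73.69198876]
pred collar edges [[[263.4, 191.3]], [[301.3, 191.3]]]
184 [111, 110, 110, 110, 111, 110, 113, 114, 111, 90, 81, 77, 76, 75, 78, 80, 100, 117, 126, 131, 137, 146, 152, 152, 152, 155, 158, 160, 168, 180, 174, 172, 172, 168, 149, 121, 107, 105, 102, 107, 104, 105, 116, 144, 160, 138, 111, 107, 110, 110, 111, 111, 109, 110, 111, 109, 109]
190 [93, 94, 94, 95, 95, 93, 96, 104, 111, 109, 116, 126, 121, 109, 88, 79, 85, 97, 90, 79, 78, 78, 74, 61, 56, 53, 52, 55, 52, 53, 66, 80, 91, 101, 107, 104, 103, 113, 146, 176, 183, 179, 166, 159, 158, 131, 100, 94, 94, 91, 96, 95, 94, 96, 94, 93, 94]
200 [128, 130, 131, 130, 130, 130, 127, 123, 118, 95, 74, 69, 72, 71, 74, 89, 109, 110, 95, 82, 80, 77, 72, 61, 50, 50, 52, 52, 47, 51, 64, 77, 91, 121, 150, 161, 143, 115, 100, 99, 96, 99, 110, 141, 163, 153, 136, 133, 132, 130, 133, 132, 131, 130, 131, 130, 132]
215 [106, 108, 106, 108, 106, 108, 105, 113, 117, 107, 100, 105, 107, 99, 89, 93, 114, 115, 99, 85, 80, 72, 64, 54, 58, 54, 48, 53, 49, 55, 57, 73, 94, 121, 151, 160, 134, 109, 110, 124, 141, 129, 118, 119, 115, 115, 109, 109, 108, 107, 110, 109, 107, 111, 111, 107, 109]
190 [89, 88, 91, 90, 89, 89, 88, 93, 92, 101, 111, 103, 112, 118, 121, 113, 96, 78, 78, 88, 85, 78, 71, 61, 52, 52, 49, 51, 50, 54, 64, 83, 89, 87, 88, 88, 95, 105, 102, 109, 129, 160, 176, 177, 164, 143, 134, 115, 97, 93, 90, 93, 91, 93, 93, 91, 91]
```

carry_out(plan=[{"delta_pos": [-0.002,0,0.04],"delta_rot": [0,0,0],"grip": 0},{"delta_pos": [-0.002,0,0.08],"delta_rot": [0,0,0],"grip": 0},{"delta_pos": [-0.002,0,0.12],"delta_rot": [0,0,0],"grip": 0},{"delta_pos": [-0.002,0,0.14],"delta_rot": [0,0,0],"grip": 0},{"delta_pos": [-0.002,0,0.16],"delta_rot": [0,0,0],"grip": 0},{"delta_pos": [-0.002,0,0.17],"delta_rot": [0,0,0],"grip": 0},{"delta_pos": [-0.002,0,0.18],"delta_rot": [0,0,0],"grip": 0},{"delta_pos": [-0.002,0,0.19],"delta_rot": [0,0,0],"grip": 0}])

```text
time: 23.9
tool_pos: [625.4, -247.2, 126.3]
eef_rot: [0.0, 0.959, -0.282, 0.001]
wrist_force: [-0.4, -0.9, 2.4]
width: 10.0
grip_force: 35.0
```

carry_out(plan=[{"delta_pos": [0,0,0.01],"delta_rot": [0,0,0],"grip": 0},{"delta_pos": [0,0,0.02],"delta_rot": [0,0,0],"grip": 0},{"delta_pos": [0,0,0.03],"delta_rot": [0,0,0],"grip": 0},{"delta_pos": [0,0,0.04],"delta_rot": [0,0,0],"grip": 0},{"delta_pos": [0,0,0.05],"delta_rot": [0,0,0],"grip": 0},{"delta_pos": [0,0,0.057],"delta_rot": [0,0,0],"grip": 0},{"delta_pos": [0,0,0.057],"delta_rot": [0,0,0],"grip": 0},{"delta_pos": [0,0,0.057],"delta_rot": [0,0,0],"grip": 0}])

```text
time: 24.7
tool_pos: [625.4, -247.1, 110.6]
eef_rot: [0.0, 0.959, -0.282, 0.001]
wrist_force: [-5.2, 3.1, 18.7]
width: 9.8
grip_force: 35.0
```

carry_out(plan=[{"delta_pos": [0,0,-0.006],"delta_rot": [0,0,0],"grip": 0},{"delta_pos": [0,0,-0.006],"delta_rot": [0,0,0],"grip": 0},{"delta_pos": [0,0,-0.006],"delta_rot": [0,0,0],"grip": 0.5},{"delta_pos": [0,0,-0.006],"delta_rot": [0,0,0],"grip": 0.5},{"delta_pos": [0,0,-0.006],"delta_rot": [0,0,0],"grip": 0.5},{"delta_pos": [0,0,-0.04],"delta_rot": [0,0,0],"grip": 0.5},{"delta_pos": [0,0,-0.18],"delta_rot": [0,0,0],"grip": 0.5},{"delta_pos": [0,0,-0.32],"delta_rot": [0,0,0],"grip": 0.5}])

```text
time: 25.5
tool_pos: [623.9, -246.9, 204.8]
eef_rot: [-0.0, 0.959, -0.282, -0.001]
wrist_force: [1.0, -0.3, -0.1]
width: 42.3
grip_force: 0.0
```

Run:
```python
from h import *
go(345,-245,200,0.05)
s,r=shot('w10')
save('top','top1'); save('scene','scene1')
for n in('top','scene'):
  for l in('torch_mid',): 
    for d in imaging.recognise(n,l)[:2]: print(n,np.round(d['uv'],1),round(d['confidence'],2),w(n,d['uv'],20).round(1))
```

```text
25.5 [ 623.9 -246.9  204.8] -0.572 d [-0.785  0.498  0.018] rz -0.198 [ 0.48 -1.9 ]
scene [350.6 195.7] 0.69 [ 416.8 -125.6   20. ]
```

carry_out(plan=[{"delta_pos": [-0.1,0.06,0],"delta_rot": [0,0,-0.03],"grip": 1},{"delta_pos": [-0.22,0.14,0],"delta_rot": [0,0,-0.06],"grip": 1},{"delta_pos": [-0.34,0.22,0],"delta_rot": [0,0,-0.1],"grip": 1},{"delta_pos": [-0.46,0.3,0],"delta_rot": [0,0,-0.14],"grip": 1},{"delta_pos": [-0.58,0.38,0],"delta_rot": [0,0,-0.18],"grip": 1},{"delta_pos": [-0.69,0.44,0],"delta_rot": [0,0,-0.198],"grip": 1},{"delta_pos": [-0.785,0.498,0],"delta_rot": [0,0,-0.198],"grip": 1},{"delta_pos": [-0.785,0.498,0],"delta_rot": [0,0,-0.198],"grip": 1}])

```text
time: 26.55
tool_pos: [341.5, -245.6, 203.0]
eef_rot: [-0.0, 1.0, 0.023, -0.001]
wrist_force: [-0.5, 0.2, -0.0]
width: 86.1
grip_force: 0.0
```

Run:
```python
from h import *
s,r=shot('w11')
for l in('torch_mid','torch_lens'):
  for d in imaging.recognise('wrist',l)[:2]: print(l,np.round(d['uv'],1),round(d['confidence'],2),ww(d['uv'],14,s,r).round(1))
print(wp([[394.7,-173.8,14],[447,-60,14]],s,r).round(0))
go(421,-117,200,1.135)
```

```text
torch_mid [168.7 114.9] 0.74 [ 422.2 -116.4   14. ]
torch_mid [441.   67.1] 0.33 [ 497.7 -420.2   14. ]
torch_lens [173.5 117. ] 0.95 [ 419.7 -122.1   14. ]
torch_lens [333.5 189.7] 0.64 [ 344.4 -303.    14. ]
[[218. 140.]
 [124.  95.]]
26.7 [ 345.8 -245.1  203.5] 0.05 d [ 0.272 -0.414  0.012] rz -0.345 [ 0.78 -0.99]
```

carry_out(plan=[{"delta_pos": [0.04,-0.06,0],"delta_rot": [0,0,-0.045],"grip": 1},{"delta_pos": [0.08,-0.12,0],"delta_rot": [0,0,-0.09],"grip": 1},{"delta_pos": [0.12,-0.18,0],"delta_rot": [0,0,-0.135],"grip": 1},{"delta_pos": [0.16,-0.24,0],"delta_rot": [0,0,-0.18],"grip": 1},{"delta_pos": [0.2,-0.3,0],"delta_rot": [0,0,-0.225],"grip": 1},{"delta_pos": [0.24,-0.36,0],"delta_rot": [0,0,-0.27],"grip": 1},{"delta_pos": [0.272,-0.414,0],"delta_rot": [0,0,-0.315],"grip": 1},{"delta_pos": [0.272,-0.414,0],"delta_rot": [0,0,-0.345],"grip": 1}])

```text
time: 27.5
tool_pos: [422.7, -114.0, 203.4]
eef_rot: [-0.001, 0.841, 0.542, 0.0]
wrist_force: [0.0, -0.6, -0.7]
width: 87.4
grip_force: 0.0
```

carry_out(plan=[{"delta_pos": [0,0,0],"delta_rot": [0,0,0],"grip": 1},{"delta_pos": [0,0,0],"delta_rot": [0,0,0],"grip": 1},{"delta_pos": [0,0,0],"delta_rot": [0,0,0],"grip": 1},{"delta_pos": [0,0,0],"delta_rot": [0,0,0],"grip": 1},{"delta_pos": [0,0,0],"delta_rot": [0,0,0],"grip": 1},{"delta_pos": [0,0,0],"delta_rot": [0,0,0],"grip": 1},{"delta_pos": [0,0,0],"delta_rot": [0,0,0],"grip": 1},{"delta_pos": [0,0,0],"delta_rot": [0,0,0],"grip": 1}])

```text
time: 28.3
tool_pos: [420.9, -117.2, 204.0]
eef_rot: [0.0, 0.844, 0.537, 0.0]
wrist_force: [-0.2, 0.4, -0.3]
width: 86.7
grip_force: 0.0
```

Run:
```python
from h import *
s,r=shot('w12')
for l in('torch_mid','torch_lens'):
  for d in imaging.recognise('wrist',l)[:2]: print(l,np.round(d['uv'],1),round(d['confidence'],2),ww(d['uv'],14,s,r).round(1))
go(421,-117,200,1.135)
def f(n,box,size):
    x0,y0,x1,y1=box; return cv2.resize(np.clip(np.load('pics/%s.npy'%n)[y0:y1,x0:x1].astype(float)*1.6,0,255).astype('uint8'),size,interpolation=cv2.INTER_CUBIC)
a=f('w11',(100,70,240,175),(400,300)); b=f('w12',(180,80,390,290),(400,400))[:300]
b=f('w12',(190,90,390,240),(400,300))
c=f('w10',(80,60,480,360),(400,300)); d=f('top1',(200,95,440,275),(400,300))
cv2.imwrite('pics/comp.png',np.vstack([np.hstack([a,b]),np.hstack([c,d])]))
```

```text
torch_mid [281.6 188.4] 0.72 [ 422.2 -115.7   14. ]
torch_lens [283.4 188. ] 0.77 [ 424.2 -116.1   14. ]
28.45 [ 420.9 -117.1  203.9] 1.134 d [ 0.001 -0.     0.013] rz -0.0 [ 0.58 -0.24]
```

View pics/comp.png

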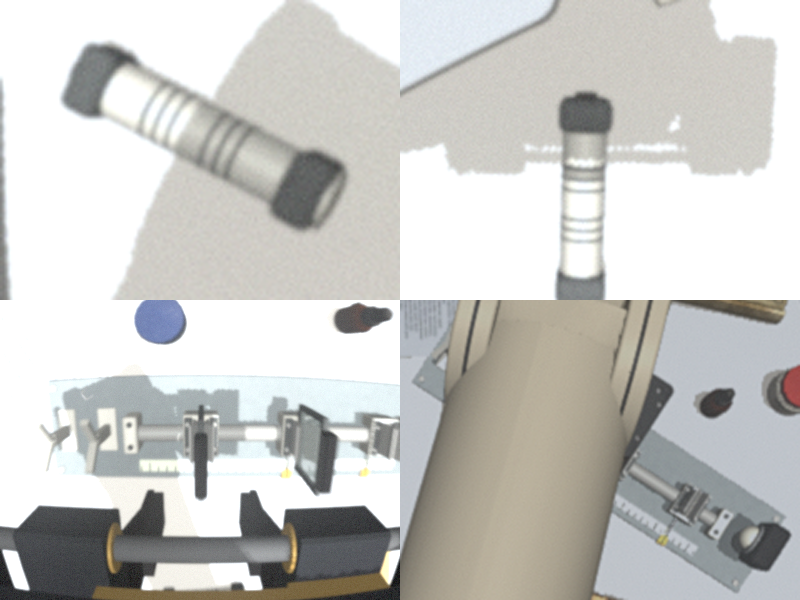

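The pale lens is at the rack-side end (-y side), and a tail button shows at the other end. So the torch already points the right way. Both plates stand upright in carriers 1 and 2.

Run:
```python
from h import *
s,r=pose('w12'); g=np.load('pics/w12.npy').astype('uint8').max(2).astype(int)
print([(i,int(g[i,278:287].mean())) for i in range(130,250,3)])
T=[]
for row,z in((156,28),(226,26)): P=ww((282,row),z,s,r); T.append(P); print(P.round(1),r.inv().apply(P-s['tool_pos']).round(1))
print('mid',(T[0]+T[1])/2, np.linalg.norm(T[0]-T[1]))
s4,r4=pose('w10')
# rest tips/V from w10 : (comp panel c scale 1: orig = (80+u,60+v-300))
for u in((52,437),(92,432)): print('V',wb(ww((80+u[0],60+u[1]-300),64,s4,r4)).round(1))
```

```text
[(130, 128), (133, 127), (136, 80), (139, 48), (142, 59), (145, 63), (148, 62), (151, 61), (154, 58), (157, 108), (160, 124), (163, 125), (166, 124), (169, 138), (172, 153), (175, 97), (178, 117), (181, 148), (184, 154), (187, 161), (190, 175), (193, 174), (196, 174), (199, 141), (202, 167), (205, 133), (208, 168), (211, 140), (214, 174), (217, 174), (220, 172), (223, 173), (226, 170), (229, 97), (232, 84), (235, 86), (238, 84), (241, 86), (244, 164), (247, 178)]
[438.7 -81.4  28. ] [ 40.    0.9 176. ]
[ 405.7 -152.1   26. ] [-38.1   0.9 178. ]
mid [ 422.15412029 -116.74126805   27.        ] 78.10170613495458
V [  4.1 227.8]
V [  8.7 182.1]
```

carry_out(plan=[{"delta_pos": [0,0.003,0.12],"delta_rot": [0,0,0],"grip": 1},{"delta_pos": [0,0.003,0.27],"delta_rot": [0,0,0],"grip": 1},{"delta_pos": [0,0.003,0.4],"delta_rot": [0,0,0],"grip": 1},{"delta_pos": [0,0.003,0.5],"delta_rot": [0,0,0],"grip": 1},{"delta_pos": [0,0.003,0.57],"delta_rot": [0,0,0],"grip": 1},{"delta_pos": [0,0.003,0.62],"delta_rot": [0,0,0],"grip": 1},{"delta_pos": [0,0.003,0.655],"delta_rot": [0,0,0],"grip": 1},{"delta_pos": [0,0.003,0.655],"delta_rot": [0,0,0],"grip": 0}], newtons=20)

```text
time: 29.25
tool_pos: [421.0, -117.3, 6.5]
eef_rot: [-0.001, 0.843, 0.537, -0.001]
wrist_force: [-0.5, -0.8, 0.5]
width: 84.2
grip_force: 0.0
```

carry_out(plan=[{"delta_pos": [0,0,0],"delta_rot": [0,0,0],"grip": 0},{"delta_pos": [0,0,0],"delta_rot": [0,0,0],"grip": 0},{"delta_pos": [0,0,0],"delta_rot": [0,0,0],"grip": 0},{"delta_pos": [0,0,0],"delta_rot": [0,0,0],"grip": 0},{"delta_pos": [0,0,0],"delta_rot": [0,0,0],"grip": 0},{"delta_pos": [0,0,0],"delta_rot": [0,0,0],"grip": 0},{"delta_pos": [0,0,0],"delta_rot": [0,0,0],"grip": 0},{"delta_pos": [0,0,0],"delta_rot": [0,0,0],"grip": 0}])

```text
time: 30.05
tool_pos: [421.7, -117.5, 7.4]
eef_rot: [-0.0, 0.843, 0.537, -0.0]
wrist_force: [-0.1, -0.3, 1.4]
width: 23.1
grip_force: 20.0
```

Run:
```python
from h import *
s,r=st(); print(s['width'],s['tool_pos'],s['wrist_force'])
# V block location from early images: rest tips & base corners: two blocks mid
for n,f in(('top','top0'),): 
    # tc crop px /3.3+(200,95): V vertices near block ~ (163,128), far block (100,80) at z~64-70
    for u in((163,128),(100,82)): print(wb(w(n,(200+u[0]/3.3,95+u[1]/3.3),66)).round(1))
    for u in((112,44),(68,118),(180,88),(132,162)): print('tip',wb(w(n,(200+u[0]/3.3,95+u[1]/3.3),87)).round(1))
t=bw(-1,205,150); go(*t,.999)
```

```text
23.13615134551669 [ 421.70418768 -117.50863811    7.43076263] [-0.13029609 -0.29018255  1.40110926]
[ -1.9 178.4]
[  0.8 227.2]
tip [ 21.3 228.9]
tip [-31.4 226.4]
tip [ 21.4 179.3]
tip [-32.7 178.9]
30.05 [ 421.7 -117.5    7.4] 1.134 d [ 0.328  0.854 -0.475] rz 0.043 [ 0.54 -0.36]
```

carry_out(plan=[{"delta_pos": [0,0,-0.1],"delta_rot": [0,0,0],"grip": 0},{"delta_pos": [0,0,-0.24],"delta_rot": [0,0,0],"grip": 0},{"delta_pos": [0.02,0.06,-0.38],"delta_rot": [0,0,0],"grip": 0},{"delta_pos": [0.07,0.18,-0.475],"delta_rot": [0,0,0.01],"grip": 0},{"delta_pos": [0.12,0.32,-0.475],"delta_rot": [0,0,0.02],"grip": 0},{"delta_pos": [0.18,0.46,-0.475],"delta_rot": [0,0,0.03],"grip": 0},{"delta_pos": [0.23,0.6,-0.475],"delta_rot": [0,0,0.043],"grip": 0},{"delta_pos": [0.28,0.73,-0.475],"delta_rot": [0,0,0.043],"grip": 0}])

```text
time: 30.85
tool_pos: [657.3, -134.4, 149.3]
eef_rot: [-0.0, 0.878, 0.478, -0.0]
wrist_force: [0.2, -0.2, 0.4]
width: 23.2
grip_force: 19.9
```

carry_out(plan=[{"delta_pos": [0.03,0.06,0],"delta_rot": [0,0,0],"grip": 0},{"delta_pos": [0.06,0.12,0],"delta_rot": [0,0,0],"grip": 0},{"delta_pos": [0.06,0.12,0],"delta_rot": [0,0,0],"grip": 0},{"delta_pos": [0.06,0.12,0],"delta_rot": [0,0,0],"grip": 0},{"delta_pos": [0.06,0.12,0],"delta_rot": [0,0,0],"grip": 0},{"delta_pos": [0.06,0.12,0],"delta_rot": [0,0,0],"grip": 0},{"delta_pos": [0.06,0.12,0],"delta_rot": [0,0,0],"grip": 0},{"delta_pos": [0.06,0.12,0],"delta_rot": [0,0,0],"grip": 0}])

```text
time: 31.65
tool_pos: [695.6, -138.5, 150.3]
eef_rot: [0.0, 0.878, 0.479, 0.0]
wrist_force: [-0.0, -0.3, -0.2]
width: 23.1
grip_force: 19.9
```

Run:
```python
from h import *
s,r=st(); print(s['width'],wb(s['tool_pos']))
t=bw(-1,205,74.5); go(*t,.999)
s,r=shot('w13')
```

```text
23.148874399611852 [-9.26253277e-02  2.03484198e+02]
31.65 [ 695.6 -138.5  150.3] 0.999 d [ 0.005 -0.003  0.253] rz -0.0 [ 0.37 -0.56]
```

carry_out(plan=[{"delta_pos": [0.004,-0.003,0.05],"delta_rot": [0,0,0],"grip": 0},{"delta_pos": [0.004,-0.003,0.11],"delta_rot": [0,0,0],"grip": 0},{"delta_pos": [0.004,-0.003,0.16],"delta_rot": [0,0,0],"grip": 0},{"delta_pos": [0.004,-0.003,0.2],"delta_rot": [0,0,0],"grip": 0},{"delta_pos": [0.004,-0.003,0.22],"delta_rot": [0,0,0],"grip": 0},{"delta_pos": [0.004,-0.003,0.235],"delta_rot": [0,0,0],"grip": 0},{"delta_pos": [0.004,-0.003,0.247],"delta_rot": [0,0,0],"grip": 0},{"delta_pos": [0.004,-0.003,0.247],"delta_rot": [0,0,0],"grip": 0}])

```text
time: 32.5
tool_pos: [695.7, -136.8, 75.8]
eef_rot: [0.0, 0.878, 0.479, 0.0]
wrist_force: [-0.6, 0.2, -0.8]
width: 23.4
grip_force: 19.9
```

carry_out(plan=[{"delta_pos": [0,0,0.004],"delta_rot": [0,0,0],"grip": 0},{"delta_pos": [0,0,0.008],"delta_rot": [0,0,0],"grip": 0},{"delta_pos": [0,0,0.008],"delta_rot": [0,0,0],"grip": 0},{"delta_pos": [0,0,0.008],"delta_rot": [0,0,0],"grip": 0},{"delta_pos": [0,0,0.008],"delta_rot": [0,0,0],"grip": 0},{"delta_pos": [0,0,0.008],"delta_rot": [0,0,0],"grip": 0},{"delta_pos": [0,0,0.008],"delta_rot": [0,0,0],"grip": 0},{"delta_pos": [0,0,0.008],"delta_rot": [0,0,0],"grip": 0}])

```text
time: 33.3
tool_pos: [696.0, -136.9, 75.0]
eef_rot: [0.0, 0.878, 0.479, 0.0]
wrist_force: [-3.0, 0.2, 5.8]
width: 23.0
grip_force: 19.9
```

carry_out(plan=[{"delta_pos": [0,0,-0.003],"delta_rot": [0,0,0],"grip": 0.3},{"delta_pos": [0,0,-0.003],"delta_rot": [0,0,0],"grip": 0.5},{"delta_pos": [0,0,-0.003],"delta_rot": [0,0,0],"grip": 0.6},{"delta_pos": [0,0,-0.003],"delta_rot": [0,0,0],"grip": 0.6},{"delta_pos": [0,0,-0.003],"delta_rot": [0,0,0],"grip": 0.6},{"delta_pos": [0,0,-0.05],"delta_rot": [0,0,0],"grip": 0.6},{"delta_pos": [0,0,-0.17],"delta_rot": [0,0,0],"grip": 0.6},{"delta_pos": [0,0,-0.3],"delta_rot": [0,0,0],"grip": 0.6}])

```text
time: 34.1
tool_pos: [695.1, -136.8, 164.6]
eef_rot: [-0.0, 0.878, 0.479, -0.001]
wrist_force: [0.7, 0.3, -0.2]
width: 52.3
grip_force: 0.0
```

carry_out(plan=[{"delta_pos": [-0.15,-0.05,-0.1],"delta_rot": [0,0,0],"grip": 0.6},{"delta_pos": [-0.3,-0.1,-0.2],"delta_rot": [0,0,0],"grip": 0.6},{"delta_pos": [-0.45,-0.15,-0.2],"delta_rot": [0,0,0],"grip": 0.6},{"delta_pos": [-0.55,-0.15,-0.2],"delta_rot": [0,0,0],"grip": 0.6},{"delta_pos": [-0.55,-0.15,-0.2],"delta_rot": [0,0,0],"grip": 0.6},{"delta_pos": [-0.55,-0.15,-0.2],"delta_rot": [0,0,0],"grip": 0.6},{"delta_pos": [-0.55,-0.15,-0.2],"delta_rot": [0,0,0],"grip": 0.6},{"delta_pos": [-0.55,-0.15,-0.2],"delta_rot": [0,0,0],"grip": 0.6}])

```text
time: 34.9
tool_pos: [569.4, -249.7, 223.6]
eef_rot: [-0.0, 0.877, 0.48, 0.0]
wrist_force: [0.4, 0.0, 0.4]
width: 52.0
grip_force: 0.0
```

Run:
```python
from h import *
s,r=shot('w14'); print(s['tool_pos'],wb(s['tool_pos']).round(1))
g=np.load('pics/w14.npy').astype('uint8'); hsv=cv2.cvtColor(g,cv2.COLOR_BGR2HSV)
for l in('torch_mid','torch_lens','plate_0_grip','carrier_0_seat'):
  for d in imaging.recognise('wrist',l)[:3]: print(l,np.round(d['uv'],1),round(d['confidence'],2),[wb(ww(d['uv'],z,s,r)).round(1).tolist() for z in(81,127)])
# flag tips / pointers: print strip cols
for nm,y in(('f0',-133),('f1',-27),('f2',74)):
    u=wp([bw(-51,y,11),bw(-43,y,15),bw(-39,y,15)],s,r); print(nm,u.round(1).tolist())
    for x,z in((-53,11),(-44,15),(-40,15)):
        ys=np.arange(y-9,y+9,.75); px=wp([bw(x,q,z) for q in ys],s,r)
        v=cv2.remap(g.max(2).astype(np.float32),px[:,0].astype(np.float32),px[:,1].astype(np.float32),cv2.INTER_LINEAR).ravel(); print(x,v.astype(int).tolist())
```

```text
[ 569.38607806 -249.70581118  223.55760071] [-46.   41.6]
torch_mid [329.5  49. ] 0.77 [[-1.9, 188.6], [-8.6, 179.1]]
torch_lens [332.   50.2] 0.8 [[0.5, 187.6], [-6.6, 178.2]]
carrier_0_seat [317.  332.9] 0.63 [[-3.6, -117.7], [-10.0, -81.1]]
f0 [[277.3, 310.6], [283.1, 312.3], [286.1, 312.3]]
-53 [75, 74, 74, 75, 76, 77, 78, 78, 77, 75, 73, 71, 72, 73, 74, 75, 75, 73, 72, 72, 72, 70, 69, 68]
-44 [74, 74, 74, 75, 75, 77, 77, 76, 75, 75, 75, 74, 74, 74, 74, 75, 75, 75, 74, 73, 72, 71, 71, 71]
-40 [74, 73, 74, 74, 75, 75, 75, 74, 74, 74, 74, 74, 73, 74, 75, 76, 75, 74, 74, 73, 73, 72, 71, 69]
f1 [[277.1, 239.9], [283.6, 241.1], [286.8, 241.1]]
-53 [157, 153, 151, 152, 161, 171, 181, 187, 190, 187, 183, 171, 164, 169, 176, 183, 188, 192, 187, 180, 167, 156, 147, 146]
-44 [208, 208, 207, 205, 205, 206, 205, 204, 200, 190, 172, 156, 142, 137, 134, 143, 152, 163, 173, 182, 191, 201, 204, 207]
-40 [207, 207, 207, 207, 206, 206, 205, 203, 196, 186, 171, 156, 143, 138, 134, 142, 149, 157, 166, 178, 188, 198, 201, 204]
f2 [[277.0, 158.6], [284.0, 159.1], [287.5, 159.1]]
-53 [120, 117, 117, 119, 121, 124, 136, 150, 169, 178, 181, 173, 160, 144, 137, 137, 144, 150, 154, 152, 148, 143, 136, 128]
-44 [176, 166, 161, 158, 162, 162, 161, 162, 165, 170, 169, 161, 147, 130, 121, 124, 135, 147, 156, 160, 162, 163, 162, 161]
-40 [177, 165, 159, 155, 155, 154, 154, 156, 159, 162, 160, 153, 140, 127, 118, 121, 131, 142, 150, 155, 158, 158, 159, 160]
```

Run:
```python
from h import *
s,r=st(); im=imaging.read_camera('scene')
sc=im.max(2).astype(np.float32); g=np.load('pics/w14.npy').max(2).astype(np.float32)
def prof(img,P): P=P.astype(np.float32); return cv2.remap(img,P[:,0].copy(),P[:,1].copy(),cv2.INTER_LINEAR).ravel().astype(int).tolist()
s4,r4=pose('w14'); ys=np.arange(130,290,5.)
print('wrist along',list(zip(ys.astype(int).tolist(),prof(g,wp([bw(-1,y,93) for y in ys],s4,r4)))))
print('scene along',list(zip(ys.astype(int).tolist(),prof(sc,p('scene',[bw(-1,y,93) for y in ys])))))
xs=np.arange(-24,25,3.)
for y in(190,230): print('across',y,list(zip(xs.astype(int).tolist(),prof(sc,p('scene',[bw(x,y,88) for x in xs])))))
for l in('torch_mid','plate_0_grip','dropper','case','eraser_block'):
  for d in imaging.recognise('scene',l)[:3]: print(l,np.round(d['uv'],1),round(d['confidence'],2),wb(w('scene',d['uv'],{'t':85,'p':127}.get(l[0],25))).round(1))
```

```text
wrist along [(130, 104), (135, 105), (140, 129), (145, 140), (150, 68), (155, 70), (160, 72), (165, 137), (170, 158), (175, 155), (180, 157), (185, 126), (190, 173), (195, 197), (200, 204), (205, 206), (210, 205), (215, 189), (220, 164), (225, 154), (230, 204), (235, 102), (240, 0), (245, 0), (250, 0), (255, 0), (260, 0), (265, 0), (270, 0), (275, 0), (280, 0), (285, 0)]
scene along [(130, 88), (135, 87), (140, 88), (145, 97), (150, 59), (155, 57), (160, 61), (165, 107), (170, 123), (175, 122), (180, 123), (185, 113), (190, 131), (195, 149), (200, 161), (205, 166), (210, 158), (215, 152), (220, 150), (225, 144), (230, 165), (235, 166), (240, 166), (245, 111), (250, 81), (255, 84), (260, 71), (265, 50), (270, 109), (275, 131), (280, 156), (285, 162)]
across 190 [(-24, 87), (-21, 87), (-18, 89), (-15, 88), (-12, 87), (-9, 103), (-6, 123), (-3, 139), (0, 147), (3, 147), (6, 141), (9, 121), (12, 104), (15, 94), (18, 92), (21, 89), (24, 94)]
across 230 [(-24, 135), (-21, 143), (-18, 143), (-15, 143), (-12, 136), (-9, 137), (-6, 158), (-3, 165), (0, 166), (3, 167), (6, 164), (9, 147), (12, 118), (15, 110), (18, 120), (21, 130), (24, 138)]
torch_mid [282.  290.9] 0.76 [  5.  201.8]
plate_0_grip [287.2 291.3] 0.33 [  4.  220.5]
dropper [160.2 213.7] 0.83 [138.9 -97.1]
dropper [203.4 176.9] 0.16 [  19.1 -136.1]
case [211.1 288.7] 0.58 [115.9 109.6]
eraser_block [377.2 255.8] 0.78 [-210.3  211.9]
eraser_block [254.4 252.8] 0.18 [ 5.1 82.9]
```

```bash
python3 -c "
from rig import close_job; print(close_job())"
```

```text
the job is handed in; nothing more can be done
None
```

The job is handed in with no verdict returned: all three carriers measured within about 1 mm of their flags, the two plates present (the third slot was empty) pressed home in carriers 1 and 2, the torch in both V-rests with its lens towards the carriers, and the case, dropper and eraser undisturbed; carrier 0's pointer was hidden in the last picture, so its figure is from before the plates went in.

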